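# Reload the frozen-block flaker

## Task

Reload the flaker: switch its rotary isolator off first, take the leftover stub out of the trough and leave it in the grey scrap tub, then stand every whole block from the cutting board upright in the trough, between the rails with the 56 mm side across, and slide the pusher in until the row is closed up without gaps and presses snugly, but not hard enough to crack it, against the stop. Only then turn the isolator back on; never touch the blocks or the stub while it is on, and leave the other kitchen things where they are.

Things in the scene. Friction and masses are not known exactly. Their poses are not given: they have to be found in the camera images.
- feeder: feeder of a frozen-block flaker, bolted down: a straight trough ending at an upright stop. Origin at bench height below the middle of the stop's face. x across the trough, y along it towards the stop (trough from y = 0 to -310 mm), z up. Trough floor 30 mm above the bench; side rails 10 mm above the floor, inner faces at x = -32 and +32 mm, outer faces 76 mm apart
- stop: steel stop plate at the end of the trough, 90 mm wide, fixed; origin and axes as the feeder's; its face is the plane y = 0, its top 94 mm above the bench. The cutter head behind it is as low as far as y = +95 mm; from there on the gearbox is 240 mm tall
- pusher (a joint): how far the pusher has been slid towards the stop, m: 0 = drawn fully back (face 255 mm from the stop), 0.235 = furthest in; face-to-stop distance = 0.255 minus this. Slides with about 3 N of friction (a row of four blocks adds some 4 N) and stays where it is left; about 10 N at the handle beyond that is snug, 50 N cracks the row
- pusher_face (a point): centre of the pusher's flat front face (58 mm wide, its foot 30 mm and its top 85 mm above the bench), 57 mm above the bench; axes as the feeder's: y points to the stop
- pusher_grip (a point): where to grip the pusher's upright black handle, 124 mm above the bench: a flat bar 14 mm thick along the trough, 50 mm wide across it, top 148 mm above the bench, its centre 33 mm behind the pusher's face; blocks reach only 85 mm above the bench. Axes as the feeder's
- isolator_base: grey enclosure of the rotary isolator, bolted to the bench, 90 x 90 mm, 58 mm high; origin under its centre, z up
- isolator (a joint): the isolator's handle, rad: 0 = off (bar along the enclosure's x axis), 1.571 = on (a quarter turn clockwise seen from above; bar along the enclosure's y axis). A spring detent (up to about 0.2 N m) holds it at both ends and snaps it to the nearer end once past the middle
- isolator_grip (a point): on the turning axis, at the height to grip the isolator's black bar handle, 90 mm above the bench: bar 62 mm long, 14 mm thick, 36 mm tall, its top 104 mm and its foot 68 mm above the bench; this point's x axis runs along the bar and turns with it
- stub: the leftover stub of a frozen stock block, standing in the trough at the start: same brown as the blocks but only 24 mm thick: 56 (its x) x 24 (its y) x 55 mm tall, 72 g; origin at the centre of its underside
- tub: loose grey open scrap tub, 130 (its x) x 150 (its y) mm, 45 mm tall, walls and floor 4 to 5 mm; origin under its centre
- block1: a whole block of frozen stock, brown, 56 (its x) x 45 (its y) x 55 mm tall, about 135 g; origin at the centre of its underside; two to four such blocks, all alike, stand on the red-brown cutting board (20 mm thick). In the trough its 56 mm side goes across, between the rails
- block2: a whole block of frozen stock, brown, 56 (its x) x 45 (its y) x 55 mm tall, about 135 g; origin at the centre of its underside; two to four such blocks, all alike, stand on the red-brown cutting board (20 mm thick). In the trough its 56 mm side goes across, between the rails
- block3: a whole block of frozen stock, brown, 56 (its x) x 45 (its y) x 55 mm tall, about 135 g; origin at the centre of its underside; two to four such blocks, all alike, stand on the red-brown cutting board (20 mm thick). In the trough its 56 mm side goes across, between the rails
- block4: a whole block of frozen stock, brown, 56 (its x) x 45 (its y) x 55 mm tall, about 135 g; origin at the centre of its underside; two to four such blocks, all alike, stand on the red-brown cutting board (20 mm thick). In the trough its 56 mm side goes across, between the rails
- jar: bystander: the round storage jar (60 mm diameter, 100 mm tall); leave it where it is
- sauce: bystander: the sauce bottle (170 mm tall); leave it where it is
- shaker: bystander: the small steel shaker (75 mm tall); leave it where it is
- bowl: bystander: the steel bowl (120 mm wide, 50 mm tall); leave it where it is
- spatula: bystander: the spatula lying on the bench; leave it where it is
- cup: bystander: the white cup (70 mm wide, 80 mm tall); leave it where it is
Not all that is in view belongs to the job. What is shaped like the tub but blue is not meant.

How it is judged:
By the outcome, as a careful person would: the job done as asked, in the order asked, and still so for the second after the job is handed in, with the robot touching nothing.
Of block1, block2, block3, block4 only 2 to 4 are there at a start; the rules pass over those that are not, and their reading is None.
At some moment in a run one of block1, block2, block3, block4, stub may be knocked a few centimetres aside while the robot is not near it.
Once in a run the grip may slacken for a moment while it holds something.
It also fails if it takes over 210 s, if anything falls off the work surface, if the arm or the gripper's body presses on something with over 40 N, if the wrist force passes 120 N, or if a joint passes its speed limit or range.

## Robot

A 6-joint arm with a two-finger parallel gripper is mounted at the origin on the work surface. World frame = base frame: x ahead of the robot, y to its left, z up, the work surface at z = 0. Lengths are in m, angles in rad, forces in N, time in s.
With the tool pointing down it reaches from about 0.25 to 0.775 m from the base axis. Payload 4 kg.
Tool frame: the origin (TCP) lies midway between the tips of the shut fingers; the grasp point (between the pads) lies 19 mm behind it (env.grip_depth is the distance from the TCP to the grasp point, in m); z points along the fingers, y is the line along which they close (so a half turn about z gives the same grasp; the last joint's range is limited). The gripper opens to 85 mm and grips with 20 to 120 N. Pads are 22 mm wide; open, the fingers measure 114 mm over their backs; the gripper's body (76 mm by 85 mm) begins 54 mm behind the grasp point. The pads swing forward as they close: fully open they stand 13 mm farther back than shut.
Start: joints at [1.184, 0.087, 1.371, -0, 1.684, -0.103], TCP at [0.154, 0.528, 0.231] pointing down, gripper open.
Joint ranges: [-3.1, 3.1], [-0.76, 2.03], [0.27, 2.55], [-1.08, 4.22], [0.17, 2.65], [-2.57, 2.57]. Speed limits (rad/s): [2.79, 2.79, 3.14, 3.14, 3.14, 3.14].

## Interface

Orientations are given as a unit quaternion [x, y, z, w].
In Python, from workcell import status, snapshot, get_calibration, env gives the robot as it stands.
- The arm moves only by the tool send_rows, never from a script. Its argument "moves" is a list of rows, each an object of numbers: "ax", "ay", "az": the turn, a rotation vector about the world's x, y, z scaled (see below); "x", "y", "z": the shift along the world's x, y, z scaled (see below); "hand": the opening, from 0 (shut) to 1 (fully open). In form: [{"ax": .., "ay": .., "az": .., "x": .., "y": .., "z": .., "hand": ..}, ...]. A call has 1 to 8 rows; each row is the pose to reach, as a shift and turn from the pose commanded when the call began; what a row does not reach only later rows make up. The controller multiplies each number of a shift by 25 cm and each number of a turn by pi/2 rad. A row lasts 1/10 s, in which the tool goes at most 50 mm and 8.59 degrees, less where a joint would pass 70% of its speed; a pose out of reach is approached as far as the arm can. A call with a number of a shift or a turn outside -1 to 1 is refused whole. A call with a gripper value outside its range is refused whole. The fingers move at their own pace and stop on an object; "newtons" is the grip in N (left out, the last holds). Time passes only in rows, so rows that repeat a pose let the fingers close. It gives the time, the measured TCP pose, the force, the opening and the grip force at its end, in the units of the state.
- status.state(): the state, without advancing time (a new reading comes with each control period).
- snapshot(name): name is "scene" or "top"; returns (picture, depth): 420x560x3 uint8, red, green, blue; 420x560 float32, m along the optical axis (not along the pixel's ray), 0 where there is no reading.
- get_calibration(name): a dict with "fx", "fy", "cx", "cy" (pixels), "dist" ([k1, k2, p1, p2, k3] as OpenCV has them; the pictures are not rectified), "world_from_camera" (4x4, takes a point from camera to world coordinates). Camera axes: x right, y down, z forward; pixel columns grow to the right and rows downward; lengths in m; the calibration is good to about 2 mm. A picture is of the moment at which its call begins. get_calibration takes no time and is no camera call.
- env.job_done(): hands the job in; it is judged then, once.
The state is a dict: "clock": time; "joint_positions": joint angles; "joint_vel": joint speeds; "joint_torque": joint torques, N m; "position": TCP position; "eef_rot": TCP orientation; "ft_force": force on the tool from outside, world axes, zero at the start; "torque": the same for the moment, N m; "gripper_width": opening from 0.0 (shut) to 1.0 (fully open); "grip_force": force on a finger pad.
Only numpy, scipy, OpenCV 4.12 (cv2) and the standard library are available. Lean on these libraries where they do the work, as an engineer would, in place of code of your own. Each camera call takes 0.05 s, during which the arm holds its last target. There are 200 camera calls.

## Working session

There is one attempt and no reset: what is moved stays moved. The work goes in short steps, Python scripts to look and compute and a tool call to move; the robot and the scene stay as the last step left them, time stands still between calls to the robot, and variables do not carry over. Pictures are saved under pics/ and viewed, at most 14 in all, crops included, and the job is handed in when it is done.

Besides the shell and the picture viewer there is one more tool, called after "Emit:" in YAML: its name, and indented under it one key for each argument. send_rows: Moves the arm, as the interface text tells. Its arguments: {"type":"object","properties":{"moves":{"type":"array"},"newtons":{"type":"number"}},"required":["moves"]}

```bash
mkdir -p pics; ls; cat > h.py <<'E'
import numpy as np, cv2
from workcell import status, snapshot, get_calibration, env
def snap(n):
    p,d=snapshot(n); np.savez('%s.npz'%n,p=p,d=d); return p,d
def load(n):
    z=np.load('%s.npz'%n); return z['p'],z['d']
def cam(n):
    c=get_calibration(n); K=np.array([[c['fx'],0,c['cx']],[0,c['fy'],c['cy']],[0,0,1.]])
    return K,np.array(c['dist'],float),np.array(c['world_from_camera'])
def ray(n,uv,z):
    K,D,T=cam(n); uv=np.array(uv,float).reshape(-1,1,2)
    q=cv2.undistortPoints(uv,K,D).reshape(-1,2); r=np.c_[q,np.ones(len(q))]@T[:3,:3].T
    o=T[:3,3]; return o+r*((z-o[2])/r[:,2])[:,None]
def cloud(n,d):
    K,D,T=cam(n); h,w=d.shape; g=np.stack(np.meshgrid(np.arange(w),np.arange(h)),-1).astype(float).reshape(-1,1,2)
    q=cv2.undistortPoints(g,K,D).reshape(-1,2); P=np.c_[q,np.ones(len(q))]*d.reshape(-1,1)
    P=P@T[:3,:3].T+T[:3,3]; P[d.reshape(-1)==0]=np.nan; return P.reshape(h,w,3)
def save(name,p,s=1): cv2.imwrite('pics/%s.png'%name,cv2.resize(p[:,:,::-1],None,fx=s,fy=s,interpolation=cv2.INTER_CUBIC))
E
python3 - <<'E'
from h import *
for n in('scene','top'):
    p,d=snap(n); save(n+'0',p,1.4); print(n,cam(n)[2].round(3).tolist(),(d>0).mean())
s=status.state(); print(s)
E
```

```text
pics
scene [[0.241, 0.824, -0.513, 1.247], [0.971, -0.205, 0.126, -0.191], [-0.001, -0.528, -0.849, 1.258], [0.0, 0.0, 0.0, 1.0]] 0.9958205782312926
top [[-0.023, -0.984, 0.176, 0.28], [-1.0, 0.023, -0.001, -0.019], [-0.003, -0.176, -0.984, 1.521], [0.0, 0.0, 0.0, 1.0]] 0.9962244897959184
{'clock': 0.1, 'joint_positions': array([ 1.18390057e+00,  8.78829548e-02,  1.37212613e+00, -8.43605407e-06,
        1.68357961e+00, -1.03093538e-01]), 'joint_vel': array([-2.43353107e-05, -1.13244656e-03, -4.22025290e-03, -5.46475630e-04,
        1.00017874e-03,  1.20380204e-03]), 'joint_torque': array([ 2.25654716e-03, -3.53011751e+01, -3.14220214e+01, -1.40244260e-04,
        7.84710632e-03, -3.24978726e-05]), 'position': array([0.15383796, 0.52758051, 0.23024347]), 'eef_rot': array([ 1.41425766e-01,  9.89948361e-01, -9.69238104e-04, -2.38005264e-04]), 'ft_force': array([-0.04619846, -0.62259946,  0.42366785]), 'torque': array([ 0.0228491 ,  0.02026841, -0.03774736]), 'grip_force': 0.0, 'gripper_width': 1.001149844341124}
```

View pics/scene0.png

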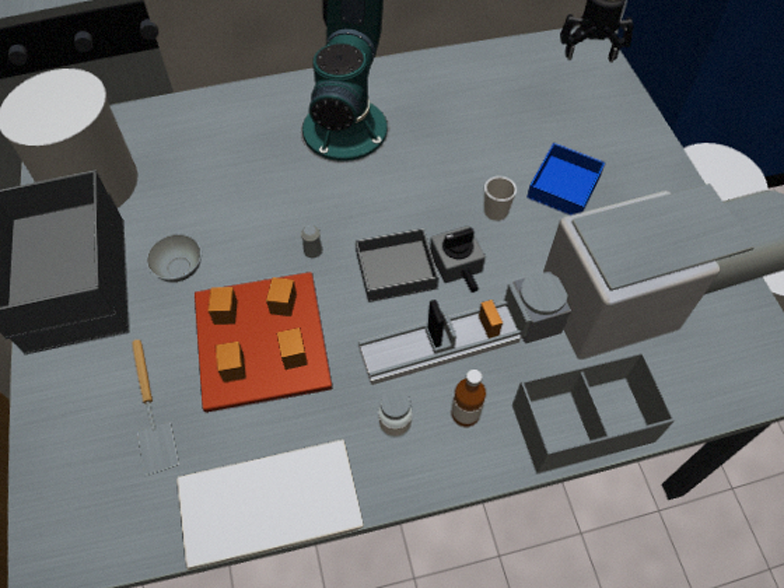

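View pics/top0.png

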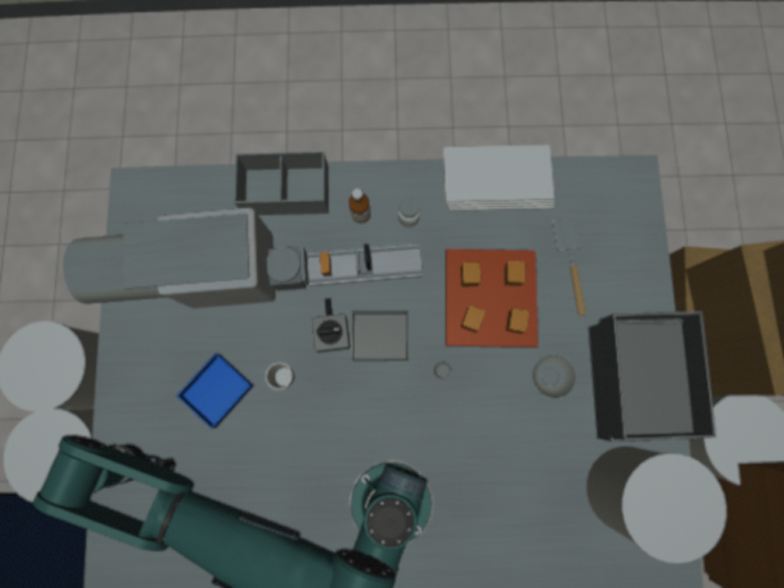

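The scene view (at 1.4x scale) shows:
- Four orange-brown blocks on the red board at (222,303), (281,294), (230,360) and (291,347).
- The stub in the trough at (491,317), the pusher at (437,325) and the isolator at (459,240).
- For the tub, the candidates are the grey tray (397,263), the blue tray (566,178), the divided box (592,410) and the big dark bin (60,260). I choose the 130x150 grey one at (397,263).

Next I measure and take one close crop to check.

```bash
cat >> h.py <<'E'
def rect(xy):
    (c,s,a)=cv2.minAreaRect((np.asarray(xy)*1000).astype(np.float32)); return np.round(c,1),np.round(s,1),round(a,1)
def browns(n,p,d):
    hsv=cv2.cvtColor(p,cv2.COLOR_RGB2HSV); P=cloud(n,d)
    m=((hsv[...,0]>=8)&(hsv[...,0]<=22)&(hsv[...,1]>120)&(hsv[...,2]>60)).astype(np.uint8)
    k,l,st,ce=cv2.connectedComponentsWithStats(m); out=[]
    for i in range(1,k):
        if st[i,4]<40: continue
        q=P[(l==i)]; q=q[~np.isnan(q[:,0])]; zt=np.percentile(q[:,2],90)
        if not .03<zt<.2: continue
        t=q[q[:,2]>zt-.008]; out.append((ce[i].round(0),round(float(zt),4),rect(t[:,:2]),len(t)))
    return out
E
python3 - <<'E'
from h import *
for n in('scene','top'):
    p,d=load(n); P=cloud(n,d)
    print(n)
    for o in browns(n,p,d): print(o)
    g=p.astype(int)
    def show(nm,m):
        q=P[m]; q=q[~np.isnan(q[:,0])]; print(nm,len(q),rect(q[:,:2]) if len(q)>4 else '', np.percentile(q[:,2],[10,50,90]).round(3) if len(q) else '')
    X,Y,Z=P[...,0],P[...,1],P[...,2]
    for nm,b in dict(isoTop=((.35,.6),(.02,.2),(.093,.112)),pushTop=((.5,.7),(-.1,.15),(.13,.16)),tub=((.3,.6),(-.12,.02+.03),(.038,.052)),base=((.3,.55),(.03,.2),(.05,.064)),rail=((.5,.75),(-.2,.3),(.036,.046)),stop=((.5,.75),(.1,.25),(.088,.1))).items():
        m=(X>b[0][0])&(X<b[0][1])&(Y>b[1][0])&(Y<b[1][1])&(Z>b[2][0])&(Z<b[2][1]); show(nm,m)
p,_=load('scene'); save('c1',p[140:300,240:420],4)
E
```

```text
scene
(array([200., 207.]), 0.0777, (array([ 473.2, -228.6]), array([46.9, 59.7]), 68.4), 279)
(array([157., 214.]), 0.0772, (array([ 464.6, -346.3]), array([43.1, 58.2]), 77.3), 270)
(array([351., 224.]), 0.0878, (array([629.5, 160.3]), array([55.2, 23.1]), 5.4), 150)
(array([207., 245.]), 0.0778, (array([ 593.9, -227.2]), array([58.2, 44.9]), 0.3), 313)
(array([163., 254.]), 0.0769, (array([ 594.1, -346.6]), array([43.8, 57. ]), 83.7), 305)
(array([335., 281.]), 0.1277, (array([790.3,  64.5]), array([33.9, 30. ]), 68.2), 92)
isoTop 124 (array([446.9, 150.2]), array([18. , 61.2]), 7.7) [0.097 0.102 0.107]
pushTop 123 (array([635.4,  45.4]), array([49.9, 14.4]), 2.7) [0.137 0.146 0.15 ]
tub 225 (array([483.8,  -3.8]), array([232.2, 105.3]), 0.2) [0.039 0.043 0.047]
base 503 (array([446.6, 142.7]), array([ 95.1, 105.6]), 6.5) [0.054 0.058 0.062]
rail 776 (array([592.5, 101.4]), array([185.1, 396.9]), 0.0) [0.037 0.04  0.044]
stop 301 (array([624., 198.]), array([100.3, 100.8]), 1.1) [0.089 0.094 0.097]
top
(array([256., 146.]), 0.128, (array([779.7,  64.7]), array([21.9, 40.8]), 13.6), 40)
(array([350., 213.]), 0.0748, (array([ 527.2, -289.7]), array([170.8, 187.6]), 88.5), 743)
(array([232., 188.]), 0.0885, (array([625.7, 157. ]), array([52.6, 20.7]), 6.1), 73)
isoTop 71 (array([444.3, 146.8]), array([14.3, 60.7]), 5.7) [0.098 0.103 0.107]
pushTop 59 (array([632.5,  43.3]), array([49.8, 14. ]), 3.5) [0.142 0.147 0.15 ]
tub 153 (array([484. ,  -4.4]), array([108.4, 231.2]), 89.1) [0.04  0.044 0.047]
base 416 (array([427.3, 118.2]), array([128.2, 146. ]), 4.8) [0.053 0.058 0.062]
rail 363 (array([612.1,  89.1]), array([171.3, 425.1]), 18.9) [0.037 0.04  0.045]
stop 163 (array([620.9, 198.2]), array([99.1, 99.3]), 0.1) [0.089 0.093 0.098]
```

View pics/c1.png

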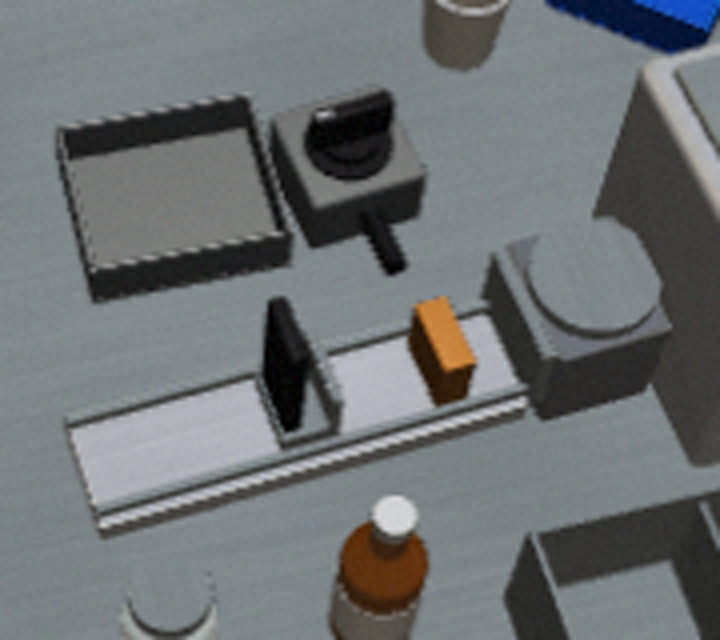

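The crop confirms the grey tub (crop 170,190), the isolator with its bar along world y, so on (350,125), the stub (440,345) and the pusher handle (285,360). Now I fit the trough, tub and enclosure axes.

```bash
python3 - <<'E'
from h import *
import scipy.ndimage as nd
for n in('scene','top'):
    p,d=load(n); P=cloud(n,d); X,Y,Z=P[...,0],P[...,1],P[...,2]; print(n)
    m=(abs(X-.625)<.06)&(Y>-.15)&(Y<.2)&(Z>.026)&(Z<.046)
    l,k=nd.label(m); i=np.argmax(np.bincount(l.ravel())[1:])+1; m=l==i
    q=P[m]; print('trough',rect(q[:,:2]))
    # axis: centre by y-slices
    ys=np.arange(-.1,.17,.01); c=[]
    for y in ys:
        s=q[abs(q[:,1]-y)<.005]
        if len(s)>6: c.append((y,s[:,0].min(),s[:,0].max()))
    c=np.array(c); w=c[:,2]-c[:,1]; print('width',w.round(3)); ok=(w>.068)&(w<.085)
    if ok.sum()>3: print('centre fit x=a*y+b',np.polyfit(c[ok,0],(c[ok,1]+c[ok,2])/2,1).round(4))
    s=q; print('ymin',s[:,1].min().round(4),'ymax',s[:,1].max().round(4))
    # stop top
    m=(abs(X-.625)<.08)&(Y>.1)&(Y<.35)&(Z>.084)&(Z<.1); hs=cv2.cvtColor(p,cv2.COLOR_RGB2HSV); m&=hs[...,1]<100
    q=P[m]; 
    for xx in np.arange(.58,.67,.015):
        s=q[abs(q[:,0]-xx)<.0075]; print('stop x%.3f ymin %.4f'%(xx,s[:,1].min()),end=' ')
    print()
    # tub rim
    m=(X>.36)&(X<.56)&(Y>-.1)&(Y<.1)&(Z>.036)&(Z<.054); l,k=nd.label(m)
    m2=np.zeros_like(m)
    for i in range(1,k+1):
        qq=P[l==i]
        if len(qq)>8: print('rim',len(qq),rect(qq[:,:2]))
    # bar
    m=(X>.4)&(X<.5)&(Y>.1)&(Y<.2)&(Z>.08)&(Z<.112)&(hs[...,2]<70); print('bar',rect(P[m][:,:2]), m.sum())
    m=(X>.37)&(X<.52)&(Y>.07)&(Y<.22)&(Z>.053)&(Z<.063)
    l,k=nd.label(m); i=np.argmax(np.bincount(l.ravel())[1:])+1; print('enc',rect(P[l==i][:,:2]))
# colours for top
p,d=load('top'); P=cloud('top',d); X,Y,Z=P[...,0],P[...,1],P[...,2]
m=(Z>.066)&(Z<.086)&(X>.4)&(X<.68)&(Y<-.17)&(Y>-.42); l,k=nd.label(m)
for i in range(1,k+1):
    if (l==i).sum()>30: print('blk',rect(P[l==i][:,:2]),np.median(P[l==i][:,2]).round(4))
E
```

```text
scene
trough (array([634.5,  52.9]), array([ 92.7, 298.4]), 3.6)
width [0.052 0.086 0.087 0.087 0.088 0.088 0.081 0.09  0.091 0.091 0.09  0.092
 0.085 0.091 0.085 0.02  0.02  0.021 0.025 0.085 0.092 0.09  0.091 0.089
 0.09  0.09  0.018]
ymin -0.0984 ymax 0.1999
stop x0.580 ymin 0.2086 stop x0.595 ymin 0.2091 stop x0.610 ymin 0.1711 stop x0.625 ymin 0.2106 stop x0.640 ymin 0.2117 stop x0.655 ymin 0.2117 stop x0.670 ymin 0.2128 
rim 395 (array([436. ,  20.6]), array([151.6, 137.7]), 88.5)
bar (array([447.1, 149.4]), array([17.9, 59.6]), 8.0) 156
enc (array([446.4, 150. ]), array([94. , 91.2]), 6.5)
top
trough (array([631.8,  50.9]), array([ 92.1, 299.6]), 3.2)
width [0.048 0.087 0.089 0.086 0.088 0.088 0.087 0.088 0.088 0.091 0.087 0.088
 0.091 0.088 0.087 0.017 0.016 0.017 0.088 0.091 0.087 0.086 0.09  0.091
 0.087 0.087 0.019]
ymin -0.1004 ymax 0.1997
stop x0.580 ymin 0.2081 stop x0.595 ymin 0.2102 stop x0.610 ymin 0.1674 stop x0.625 ymin 0.2107 stop x0.640 ymin 0.1712 stop x0.655 ymin 0.2145 stop x0.670 ymin 0.2143 
rim 34 (array([494.4,  58.2]), array([28.2, 80.1]), 20.6)
rim 179 (array([432.7,  17. ]), array([149.3, 127.5]), 88.9)
bar (array([444.3, 146.7]), array([14.3, 60.9]), 5.7) 71
enc (array([443.9, 147.4]), array([89.1, 89.8]), 6.0)
blk (array([ 591.9, -349.1]), array([44.4, 55.2]), 88.5) 0.0749
blk (array([ 590.9, -228.1]), array([44.9, 54.6]), 87.5) 0.0745
blk (array([ 470.3, -230.1]), array([45. , 56.9]), 68.3) 0.075
blk (array([ 462.9, -348.8]), array([46.1, 57.2]), 78.7) 0.0748
```

```bash
cat > go.py <<'E'
import sys; from h import *
# usage: go.py x y z theta_deg (closing direction) -> units
def state(): 
    s=status.state(); q=s['eef_rot']; from scipy.spatial.transform import Rotation as R
    M=R.from_quat(q).as_matrix(); return s,M
s,M=state(); th=np.degrees(np.arctan2(M[1,1],M[0,1]))
print('t',round(s['clock'],1),'pos',s['position'].round(4),'theta',th.round(2),'zaxis',M[:,2].round(3),'j',s['joint_positions'].round(2)[[0,5]],'F',s['ft_force'].round(1),'w',round(s['gripper_width'],3),'g',round(s['grip_force'],1))
if len(sys.argv)>4:
    t=np.array(sys.argv[1:5],float); d=(t[:3]-s['position'])/.25
    a=(t[3]-th+90)%180-90; print('units',d.round(4),'az',round(a/90,4))
E
python3 go.py .4455 .1485 .2 6.2
```

```text
t 0.1 pos [0.1538 0.5276 0.2302] theta 73.74 zaxis [-0.001 -0.002 -1.   ] j [ 1.18 -0.1 ] F [-0.  -0.6  0.4] w 1.001 g 0.0
units [ 1.1666 -1.5163 -0.121 ] az -0.7504
```

Emit:
send_rows:
  moves:
    - {"x": 0.58,"y": -0.76,"az": -0.75,"hand": 1}
    - {"x": 0.58,"y": -0.76,"az": -0.75,"hand": 1}
    - {"x": 0.58,"y": -0.76,"az": -0.75,"hand": 1}
    - {"x": 0.58,"y": -0.76,"az": -0.75,"hand": 1}
    - {"x": 0.58,"y": -0.76,"az": -0.75,"hand": 1}
    - {"x": 0.58,"y": -0.76,"az": -0.75,"hand": 1}
    - {"x": 0.58,"y": -0.76,"az": -0.75,"hand": 1}
    - {"x": 0.58,"y": -0.76,"az": -0.75,"hand": 1}

```text
invalid input at $.moves[0]: expected keys ax, ay, az, x, y, z, hand
```

```bash
python3 go.py .4455 .1485 .13 6.2
```

```text
t 0.1 pos [0.1538 0.5276 0.2302] theta 73.74 zaxis [-0.001 -0.002 -1.   ] j [ 1.18 -0.1 ] F [-0.  -0.6  0.4] w 1.001 g 0.0
units [ 1.1666 -1.5163 -0.401 ] az -0.7504
```

Emit:
send_rows:
  moves:
    - {"ax": 0,"ay": 0,"az": -0.75,"x": 0.58,"y": -0.76,"z": 0,"hand": 1}
    - {"ax": 0,"ay": 0,"az": -0.75,"x": 0.58,"y": -0.76,"z": 0,"hand": 1}
    - {"ax": 0,"ay": 0,"az": -0.75,"x": 0.58,"y": -0.76,"z": 0,"hand": 1}
    - {"ax": 0,"ay": 0,"az": -0.75,"x": 0.58,"y": -0.76,"z": 0,"hand": 1}
    - {"ax": 0,"ay": 0,"az": -0.75,"x": 0.58,"y": -0.76,"z": 0,"hand": 1}
    - {"ax": 0,"ay": 0,"az": -0.75,"x": 0.58,"y": -0.76,"z": 0,"hand": 1}
    - {"ax": 0,"ay": 0,"az": -0.75,"x": 0.58,"y": -0.76,"z": 0,"hand": 1}
    - {"ax": 0,"ay": 0,"az": -0.75,"x": 0.58,"y": -0.76,"z": 0,"hand": 1}

```text
clock: 0.9
position: [0.2992, 0.3373, 0.2308]
eef_rot: [0.67, 0.742, -0.0, -0.0]
ft_force: [-0.1, -0.6, -0.3]
gripper_width: 1.0
grip_force: 0.0
```

```bash
python3 go.py .4455 .1485 .13 6.2
```

```text
t 0.9 pos [0.2992 0.3373 0.2308] theta 5.83 zaxis [-0.001 -0.001 -1.   ] j [0.72 0.62] F [-0.1 -0.6 -0.3] w 1.0 g 0.0
units [ 0.5853 -0.7553 -0.4033] az 0.0041
```

Emit:
send_rows:
  moves:
    - {"ax": 0,"ay": 0,"az": 0.004,"x": 0.585,"y": -0.755,"z": 0,"hand": 1}
    - {"ax": 0,"ay": 0,"az": 0.004,"x": 0.585,"y": -0.755,"z": 0,"hand": 1}
    - {"ax": 0,"ay": 0,"az": 0.004,"x": 0.585,"y": -0.755,"z": 0,"hand": 1}
    - {"ax": 0,"ay": 0,"az": 0.004,"x": 0.585,"y": -0.755,"z": 0,"hand": 1}
    - {"ax": 0,"ay": 0,"az": 0.004,"x": 0.585,"y": -0.755,"z": 0,"hand": 1}
    - {"ax": 0,"ay": 0,"az": 0.004,"x": 0.585,"y": -0.755,"z": -0.2,"hand": 1}
    - {"ax": 0,"ay": 0,"az": 0.004,"x": 0.585,"y": -0.755,"z": -0.4,"hand": 1}
    - {"ax": 0,"ay": 0,"az": 0.004,"x": 0.585,"y": -0.755,"z": -0.4,"hand": 1}

```text
clock: 1.7
position: [0.437, 0.147, 0.1207]
eef_rot: [0.666, 0.746, -0.009, -0.007]
ft_force: [-1.6, -0.0, -2.2]
gripper_width: 0.998
grip_force: 0.0
```

```bash
python3 go.py .4455 .1485 .072 6.2
```

```text
t 1.7 pos [0.437  0.147  0.1207] theta 6.53 zaxis [-0.023 -0.005 -1.   ] j [0.2  0.09] F [-1.6 -0.  -2.2] w 0.998 g 0.0
units [ 0.0338  0.0058 -0.1947] az -0.0037
```

Emit:
send_rows:
  moves:
    - {"ax": 0,"ay": 0,"az": 0,"x": 0,"y": 0,"z": 0,"hand": 1}
    - {"ax": 0,"ay": 0,"az": 0,"x": 0,"y": 0,"z": -0.1,"hand": 1}
    - {"ax": 0,"ay": 0,"az": 0,"x": 0,"y": 0,"z": -0.23,"hand": 1}
    - {"ax": 0,"ay": 0,"az": 0,"x": 0,"y": 0,"z": -0.23,"hand": 1}
    - {"ax": 0,"ay": 0,"az": 0,"x": 0,"y": 0,"z": -0.23,"hand": 1}

```text
clock: 2.2
position: [0.4476, 0.1501, 0.0773]
eef_rot: [0.665, 0.747, 0.002, 0.002]
ft_force: [0.4, -0.1, 1.0]
gripper_width: 0.995
grip_force: 0.0
```

```bash
python3 go.py .4455 .1485 .072 6.2
```

```text
t 2.2 pos [0.4476 0.1501 0.0773] theta 6.64 zaxis [ 0.005  0.001 -1.   ] j [0.2  0.09] F [ 0.4 -0.1  1. ] w 0.995 g 0.0
units [-0.0082 -0.0063 -0.0213] az -0.0049
```

Emit:
send_rows:
  moves:
    - {"ax": 0,"ay": 0,"az": 0,"x": 0,"y": 0,"z": -0.015,"hand": 1}
    - {"ax": 0,"ay": 0,"az": 0,"x": 0,"y": 0,"z": -0.015,"hand": 0}
    - {"ax": 0,"ay": 0,"az": 0,"x": 0,"y": 0,"z": -0.015,"hand": 0}
    - {"ax": 0,"ay": 0,"az": 0,"x": 0,"y": 0,"z": -0.015,"hand": 0}
    - {"ax": 0,"ay": 0,"az": 0,"x": 0,"y": 0,"z": -0.015,"hand": 0}
    - {"ax": 0,"ay": 0,"az": 0,"x": 0,"y": 0,"z": -0.015,"hand": 0}
    - {"ax": 0,"ay": 0,"az": 0,"x": 0,"y": 0,"z": -0.015,"hand": 0}
    - {"ax": 0,"ay": 0,"az": 0,"x": 0,"y": 0,"z": -0.015,"hand": 0}
  newtons: 40

```text
clock: 3.0
position: [0.4453, 0.1493, 0.0704]
eef_rot: [0.665, 0.747, 0.0, 0.0]
ft_force: [-1.8, -0.3, 2.9]
gripper_width: 0.157
grip_force: 42.5
```

```bash
python3 go.py .4455 .1485 .072 6.2
```

```text
t 3.0 pos [0.4453 0.1493 0.0704] theta 6.59 zaxis [ 0.  0. -1.] j [0.2  0.09] F [-1.8 -0.3  2.9] w 0.157 g 42.5
units [ 0.0007 -0.0031  0.0063] az -0.0043
```

Gripped at a 13 mm opening with almost no side force. Turning +90°.

Emit:
send_rows:
  moves:
    - {"ax": 0,"ay": 0,"az": 0.09,"x": 0,"y": 0,"z": 0,"hand": 0}
    - {"ax": 0,"ay": 0,"az": 0.18,"x": 0,"y": 0,"z": 0,"hand": 0}
    - {"ax": 0,"ay": 0,"az": 0.27,"x": 0,"y": 0,"z": 0,"hand": 0}
    - {"ax": 0,"ay": 0,"az": 0.36,"x": 0,"y": 0,"z": 0,"hand": 0}
    - {"ax": 0,"ay": 0,"az": 0.45,"x": 0,"y": 0,"z": 0,"hand": 0}
    - {"ax": 0,"ay": 0,"az": 0.54,"x": 0,"y": 0,"z": 0,"hand": 0}
    - {"ax": 0,"ay": 0,"az": 0.63,"x": 0,"y": 0,"z": 0,"hand": 0}
    - {"ax": 0,"ay": 0,"az": 0.7,"x": 0,"y": 0,"z": 0,"hand": 0}

```text
clock: 3.8
position: [0.4462, 0.15, 0.0705]
eef_rot: [0.174, 0.985, 0.001, 0.001]
ft_force: [2.5, 3.1, 0.1]
gripper_width: 0.16
grip_force: 42.2
```

Emit:
send_rows:
  moves:
    - {"ax": 0,"ay": 0,"az": 0.09,"x": 0,"y": 0,"z": 0,"hand": 0}
    - {"ax": 0,"ay": 0,"az": 0.18,"x": 0,"y": 0,"z": 0,"hand": 0}
    - {"ax": 0,"ay": 0,"az": 0.27,"x": 0,"y": 0,"z": 0,"hand": 0}
    - {"ax": 0,"ay": 0,"az": 0.3,"x": 0,"y": 0,"z": 0,"hand": 0}
    - {"ax": 0,"ay": 0,"az": 0.3,"x": 0,"y": 0,"z": 0,"hand": 0}
    - {"ax": 0,"ay": 0,"az": 0.3,"x": 0,"y": 0,"z": 0,"hand": 0}
    - {"ax": 0,"ay": 0,"az": 0.3,"x": 0,"y": 0,"z": 0,"hand": 0}

```text
clock: 4.5
position: [0.4463, 0.1506, 0.0705]
eef_rot: [-0.057, 0.998, 0.001, 0.001]
ft_force: [3.5, 4.6, -0.3]
gripper_width: 0.153
grip_force: 42.1
```

```bash
python3 go.py .4455 .1485 .072 96.2; python3 -c "from h import *; print(status.state()['torque'])"
```

```text
t 4.5 pos [0.4463 0.1506 0.0705] theta 96.52 zaxis [ 0.003  0.003 -1.   ] j [ 0.2  -1.48] F [ 3.5  4.6 -0.3] w 0.153 g 42.1
units [-0.0032 -0.0082  0.0061] az -0.0035
[ 0.64634883 -0.35514228 -0.11234904]
```

Emit:
send_rows:
  moves:
    - {"ax": 0,"ay": 0,"az": 0,"x": 0,"y": 0,"z": 0,"hand": 1}
    - {"ax": 0,"ay": 0,"az": 0,"x": 0,"y": 0,"z": 0,"hand": 1}
    - {"ax": 0,"ay": 0,"az": 0,"x": 0,"y": 0,"z": 0,"hand": 1}
    - {"ax": 0,"ay": 0,"az": 0,"x": 0,"y": 0,"z": 0,"hand": 1}
    - {"ax": 0,"ay": 0,"az": 0,"x": 0,"y": 0,"z": 0.2,"hand": 1}
    - {"ax": 0,"ay": 0,"az": -0.1,"x": 0,"y": 0,"z": 0.4,"hand": 1}
    - {"ax": 0,"ay": 0,"az": -0.2,"x": 0,"y": 0,"z": 0.64,"hand": 1}
    - {"ax": 0,"ay": 0,"az": -0.3,"x": 0,"y": 0,"z": 0.64,"hand": 1}

```text
clock: 5.3
position: [0.448, 0.1497, 0.2377]
eef_rot: [0.17, 0.985, 0.002, 0.006]
ft_force: [0.9, -0.1, 0.2]
gripper_width: 0.997
grip_force: 0.0
```

Emit:
send_rows:
  moves:
    - {"ax": 0,"ay": 0,"az": -0.09,"x": -0.2,"y": 0,"z": 0,"hand": 1}
    - {"ax": 0,"ay": 0,"az": -0.18,"x": -0.4,"y": 0,"z": 0,"hand": 1}
    - {"ax": 0,"ay": 0,"az": -0.27,"x": -0.4,"y": 0,"z": 0,"hand": 1}
    - {"ax": 0,"ay": 0,"az": -0.36,"x": -0.4,"y": 0,"z": 0,"hand": 1}
    - {"ax": 0,"ay": 0,"az": -0.45,"x": -0.4,"y": 0,"z": 0,"hand": 1}
    - {"ax": 0,"ay": 0,"az": -0.54,"x": -0.4,"y": 0,"z": 0,"hand": 1}
    - {"ax": 0,"ay": 0,"az": -0.63,"x": -0.4,"y": 0,"z": 0,"hand": 1}
    - {"ax": 0,"ay": 0,"az": -0.73,"x": -0.4,"y": 0,"z": 0,"hand": 1}

```text
clock: 6.1
position: [0.3451, 0.1491, 0.23]
eef_rot: [0.675, 0.738, -0.0, 0.0]
ft_force: [0.7, -0.2, -0.3]
gripper_width: 1.0
grip_force: 0.0
```

```bash
cat > look.py <<'E'
from h import *
import scipy.ndimage as nd
# blocks & stub by height: returns list per view
S=np.array([.624,.2105]); u=np.array([-.059,.9983]); v=np.array([.9983,.059])
for n in('scene','top'):
    p,d=snap(n); print(n)
    for o in browns(n,p,d):
        c=o[2][0]/1000; r=c-S; print('px',o[0],'z',o[1],'xy',o[2][0],'size',o[2][1],'ang',o[2][2],'n',o[3],'| feeder x %.1f y %.1f'%(r@v*1000,r@u*1000))
    P=cloud(n,d);X,Y,Z=P[...,0],P[...,1],P[...,2]; h=cv2.cvtColor(p,cv2.COLOR_RGB2HSV)
    m=(Z>.132)&(Z<.155)&(abs(X-.635)<.05)&(Y>-.15)&(Y<.2)&(h[...,2]<70)
    if m.sum()>10: print('handle',rect(P[m][:,:2]))
    m=(Z>.085)&(Z<.11)&(abs(X-.446)<.06)&(abs(Y-.149)<.06)&(h[...,2]<70)
    if m.sum()>10: print('bar',rect(P[m][:,:2]))
E
sed -i 's/>=8)&/>=11)\&/' h.py
python3 go.py .6265 .1585 .2 3.4; python3 look.py
```

```text
t 6.1 pos [0.3451 0.1491 0.23  ] theta 5.16 zaxis [-0. -0. -1.] j [0.26 0.17] F [ 0.7 -0.2 -0.3] w 1.0 g 0.0
units [ 1.1257  0.0378 -0.12  ] az -0.0196
scene
px [200. 207.] z 0.0782 xy [ 473.6 -228.7] size [45.7 58.9] ang 67.8 n 274 | feeder x -176.1 y -429.6
px [157. 213.] z 0.0779 xy [ 465.4 -346.3] size [43.4 59.1] ang 77.2 n 275 | feeder x -191.2 y -546.5
px [351. 224.] z 0.0885 xy [629.7 159.7] size [55.8 23.7] ang 2.1 n 141 | feeder x 2.7 y -51.0
px [207. 244.] z 0.0783 xy [ 594.8 -227.6] size [44.2 59.8] ang 89.6 n 301 | feeder x -55.0 y -435.6
px [163. 254.] z 0.0777 xy [ 593.8 -346.7] size [43.7 56.9] ang 84.5 n 306 | feeder x -63.0 y -554.5
px [335. 281.] z 0.1279 xy [790.5  63. ] size [35. 31.] ang 61.4 n 97 | feeder x 157.5 y -157.1
handle (array([636.3,  45.6]), array([48.5, 14.7]), 3.9)
bar (array([446.7, 149.5]), array([62.6, 16. ]), 9.8)
top
px [256. 146.] z 0.1293 xy [777.9  63.7] size [23.4 36.3] ang 19.4 n 38 | feeder x 145.0 y -155.6
px [232. 188.] z 0.0878 xy [625.9 157.1] size [50.1 21. ] ang 6.8 n 76 | feeder x -1.3 y -53.4
px [336. 195.] z 0.0781 xy [ 590.9 -229. ] size [44.1 53.7] ang 89.9 n 170 | feeder x -59.0 y -436.8
px [368. 194.] z 0.0783 xy [ 591.3 -348.3] size [42.8 56.3] ang 86.5 n 170 | feeder x -65.6 y -555.9
px [338. 227.] z 0.0789 xy [ 470.6 -230.2] size [45.1 54.8] ang 66.5 n 163 | feeder x -179.1 y -430.9
px [370. 229.] z 0.0787 xy [ 462.9 -348.5] size [45.7 56.9] ang 77.6 n 177 | feeder x -193.8 y -548.5
handle (array([633.5,  43.2]), array([51.1, 13. ]), 6.8)
bar (array([443.2, 147.1]), array([56.5, 13.7]), 5.5)
```

Emit:
send_rows:
  moves:
    - {"ax": 0,"ay": 0,"az": -0.02,"x": 0.2,"y": 0.038,"z": 0,"hand": 1}
    - {"ax": 0,"ay": 0,"az": -0.02,"x": 0.4,"y": 0.038,"z": 0,"hand": 1}
    - {"ax": 0,"ay": 0,"az": -0.02,"x": 0.6,"y": 0.038,"z": 0,"hand": 1}
    - {"ax": 0,"ay": 0,"az": -0.02,"x": 0.8,"y": 0.038,"z": 0,"hand": 1}
    - {"ax": 0,"ay": 0,"az": -0.02,"x": 0.9,"y": 0.038,"z": 0,"hand": 1}
    - {"ax": 0,"ay": 0,"az": -0.02,"x": 1.0,"y": 0.038,"z": 0,"hand": 1}

```text
clock: 6.8
position: [0.5968, 0.1584, 0.2289]
eef_rot: [0.683, 0.731, -0.001, -0.0]
ft_force: [-1.0, 0.6, -0.1]
gripper_width: 1.0
grip_force: 0.0
```

Emit:
send_rows:
  moves:
    - {"ax": 0,"ay": 0,"az": 0,"x": 0.13,"y": 0,"z": 0,"hand": 1}
    - {"ax": 0,"ay": 0,"az": 0,"x": 0.13,"y": 0,"z": -0.2,"hand": 1}
    - {"ax": 0,"ay": 0,"az": 0,"x": 0.13,"y": 0,"z": -0.4,"hand": 1}
    - {"ax": 0,"ay": 0,"az": 0,"x": 0.13,"y": 0,"z": -0.5,"hand": 1}
    - {"ax": 0,"ay": 0,"az": 0,"x": 0.13,"y": 0,"z": -0.5,"hand": 1}
    - {"ax": 0,"ay": 0,"az": 0,"x": 0.13,"y": 0,"z": -0.5,"hand": 1}

```text
clock: 7.4
position: [0.6279, 0.1587, 0.1053]
eef_rot: [0.683, 0.73, -0.0, -0.0]
ft_force: [0.3, -0.3, 1.1]
gripper_width: 1.002
grip_force: 0.0
```

```bash
python3 go.py .6275 .1585 .053 3.4
```

```text
t 7.4 pos [0.6279 0.1587 0.1053] theta 3.81 zaxis [-0. -0. -1.] j [0.16 0.09] F [ 0.3 -0.3  1.1] w 1.002 g 0.0
units [-0.0017 -0.0009 -0.2093] az -0.0046
```

Emit:
send_rows:
  moves:
    - {"ax": 0,"ay": 0,"az": -0.005,"x": 0,"y": 0,"z": -0.1,"hand": 1}
    - {"ax": 0,"ay": 0,"az": -0.005,"x": 0,"y": 0,"z": -0.21,"hand": 1}
    - {"ax": 0,"ay": 0,"az": -0.005,"x": 0,"y": 0,"z": -0.21,"hand": 1}
    - {"ax": 0,"ay": 0,"az": -0.005,"x": 0,"y": 0,"z": -0.21,"hand": 0.3}
    - {"ax": 0,"ay": 0,"az": -0.005,"x": 0,"y": 0,"z": -0.21,"hand": 0}
    - {"ax": 0,"ay": 0,"az": -0.005,"x": 0,"y": 0,"z": -0.21,"hand": 0}
    - {"ax": 0,"ay": 0,"az": -0.005,"x": 0,"y": 0,"z": -0.21,"hand": 0}
  newtons: 35

```text
clock: 8.1
position: [0.6299, 0.1591, 0.0563]
eef_rot: [0.687, 0.727, 0.003, 0.002]
ft_force: [0.4, -0.7, 6.6]
gripper_width: 0.65
grip_force: 39.1
```

```bash
python3 go.py .436 .0188 .2 3.4
```

```text
t 8.1 pos [0.6299 0.1591 0.0563] theta 3.28 zaxis [ 0.006  0.001 -1.   ] j [0.16 0.1 ] F [ 0.4 -0.7  6.6] w 0.65 g 39.1
units [-0.7757 -0.5613  0.5747] az 0.0013
```

Emit:
send_rows:
  moves:
    - {"ax": 0,"ay": 0,"az": 0,"x": 0,"y": 0,"z": 0.15,"hand": 0}
    - {"ax": 0,"ay": 0,"az": 0,"x": 0,"y": 0,"z": 0.3,"hand": 0}
    - {"ax": 0,"ay": 0,"az": 0,"x": 0,"y": 0,"z": 0.45,"hand": 0}
    - {"ax": 0,"ay": 0,"az": 0,"x": -0.1,"y": -0.07,"z": 0.6,"hand": 0}
    - {"ax": 0,"ay": 0,"az": 0,"x": -0.25,"y": -0.18,"z": 0.6,"hand": 0}
    - {"ax": 0,"ay": 0,"az": 0,"x": -0.4,"y": -0.3,"z": 0.6,"hand": 0}
    - {"ax": 0,"ay": 0,"az": 0,"x": -0.6,"y": -0.42,"z": 0.6,"hand": 0}
    - {"ax": 0,"ay": 0,"az": 0,"x": -0.77,"y": -0.56,"z": 0.6,"hand": 0}

```text
clock: 8.9
position: [0.4438, 0.0265, 0.2031]
eef_rot: [0.686, 0.727, 0.0, 0.0]
ft_force: [0.4, -1.3, -0.3]
gripper_width: 0.645
grip_force: 38.3
```

```bash
python3 go.py .4345 .0188 .035 3.4
```

```text
t 8.9 pos [0.4438 0.0265 0.2031] theta 3.34 zaxis [ 0.001 -0.    -1.   ] j [-0.07 -0.13] F [ 0.4 -1.3 -0.3] w 0.645 g 38.3
units [-0.0374 -0.0307 -0.6725] az 0.0006
```

Emit:
send_rows:
  moves:
    - {"ax": 0,"ay": 0,"az": 0,"x": 0,"y": 0,"z": 0,"hand": 0}
    - {"ax": 0,"ay": 0,"az": 0,"x": 0,"y": 0,"z": -0.2,"hand": 0}
    - {"ax": 0,"ay": 0,"az": 0,"x": 0,"y": 0,"z": -0.4,"hand": 0}
    - {"ax": 0,"ay": 0,"az": 0,"x": 0,"y": 0,"z": -0.55,"hand": 0}
    - {"ax": 0,"ay": 0,"az": 0,"x": 0,"y": 0,"z": -0.62,"hand": 0}
    - {"ax": 0,"ay": 0,"az": 0,"x": 0,"y": 0,"z": -0.67,"hand": 0}
    - {"ax": 0,"ay": 0,"az": 0,"x": 0,"y": 0,"z": -0.68,"hand": 0}
    - {"ax": 0,"ay": 0,"az": 0,"x": 0,"y": 0,"z": -0.68,"hand": 0}

```text
clock: 9.7
position: [0.4466, 0.0271, 0.0334]
eef_rot: [0.687, 0.727, 0.001, 0.001]
ft_force: [0.7, 0.0, 0.1]
gripper_width: 0.647
grip_force: 38.3
```

```bash
python3 go.py .4345 .0188 .032 3.4
```

```text
t 9.7 pos [0.4466 0.0271 0.0334] theta 3.28 zaxis [ 0.002 -0.    -1.   ] j [-0.07 -0.12] F [0.7 0.  0.1] w 0.647 g 38.3
units [-0.0485 -0.0333 -0.0054] az 0.0013
```

Emit:
send_rows:
  moves:
    - {"ax": 0,"ay": 0,"az": 0,"x": -0.05,"y": -0.033,"z": 0,"hand": 0}
    - {"ax": 0,"ay": 0,"az": 0,"x": -0.05,"y": -0.033,"z": 0,"hand": 0}
    - {"ax": 0,"ay": 0,"az": 0,"x": -0.05,"y": -0.033,"z": -0.008,"hand": 0}
    - {"ax": 0,"ay": 0,"az": 0,"x": -0.05,"y": -0.033,"z": -0.008,"hand": 0.78}
    - {"ax": 0,"ay": 0,"az": 0,"x": -0.05,"y": -0.033,"z": -0.008,"hand": 0.78}
    - {"ax": 0,"ay": 0,"az": 0,"x": -0.05,"y": -0.033,"z": -0.008,"hand": 0.78}

```text
clock: 10.3
position: [0.4335, 0.0188, 0.0308]
eef_rot: [0.687, 0.727, 0.0, 0.0]
ft_force: [0.9, 0.6, -0.3]
gripper_width: 0.783
grip_force: 0.0
```

Emit:
send_rows:
  moves:
    - {"ax": 0,"ay": 0,"az": 0,"x": 0,"y": 0,"z": 0.15,"hand": 0.78}
    - {"ax": 0,"ay": 0,"az": 0,"x": 0,"y": 0,"z": 0.3,"hand": 0.78}
    - {"ax": 0,"ay": 0,"az": 0,"x": 0,"y": 0,"z": 0.5,"hand": 0.5}
    - {"ax": 0,"ay": 0,"az": 0,"x": 0,"y": 0,"z": 0.7,"hand": 0.5}
    - {"ax": 0,"ay": 0,"az": 0.09,"x": 0,"y": 0,"z": 0.8,"hand": 0.5}
    - {"ax": 0,"ay": 0,"az": 0.18,"x": 0,"y": 0,"z": 0.8,"hand": 0.5}
    - {"ax": 0,"ay": 0,"az": 0.27,"x": 0,"y": 0,"z": 0.8,"hand": 0.5}
    - {"ax": 0,"ay": 0,"az": 0.36,"x": 0,"y": 0,"z": 0.8,"hand": 0.5}

```text
clock: 11.1
position: [0.4334, 0.0188, 0.2311]
eef_rot: [0.454, 0.891, 0.0, 0.0]
ft_force: [0.5, -0.1, -0.6]
gripper_width: 0.499
grip_force: 0.0
```

```bash
python3 go.py .6349 .0444 .2 93.4; python3 look.py
```

```text
t 11.1 pos [0.4334 0.0188 0.2311] theta 36.01 zaxis [ 0.001 -0.    -1.   ] j [-0.09 -0.72] F [ 0.5 -0.1 -0.6] w 0.499 g 0.0
units [ 0.8059  0.1023 -0.1242] az 0.6376
scene
px [282. 181.] z 0.063 xy [434.6  19.9] size [56.6 22.7] ang 3.5 n 124 | feeder x -200.3 y -179.1
px [200. 207.] z 0.0783 xy [ 473.5 -228.3] size [44.8 57.2] ang 67.3 n 273 | feeder x -176.1 y -429.2
px [157. 214.] z 0.078 xy [ 465.2 -346.2] size [44.4 59.2] ang 75.3 n 272 | feeder x -191.4 y -546.4
px [207. 244.] z 0.0781 xy [ 594.1 -227.5] size [58.6 44.4] ang 0.3 n 302 | feeder x -55.7 y -435.5
px [163. 254.] z 0.0772 xy [ 594.4 -347.3] size [44.1 57.7] ang 87.6 n 304 | feeder x -62.5 y -555.1
px [336. 282.] z 0.127 xy [791.   65.5] size [37.2 30.2] ang 71.4 n 110 | feeder x 158.2 y -154.6
handle (array([636.3,  44.6]), array([51.7, 14.2]), 8.3)
bar (array([446.5, 149.5]), array([63.6, 14.7]), 6.8)
top
px [256. 146.] z 0.1294 xy [778.5  65. ] size [19.6 33.5] ang 4.1 n 36 | feeder x 145.7 y -154.4
px [336. 195.] z 0.0783 xy [ 590.4 -228.5] size [44.6 55.1] ang 89.0 n 166 | feeder x -59.4 y -436.3
px [368. 194.] z 0.078 xy [ 591.4 -348.8] size [42.6 56. ] ang 85.8 n 166 | feeder x -65.5 y -556.4
px [338. 227.] z 0.0781 xy [ 470.8 -229.8] size [44.9 56.3] ang 68.2 n 175 | feeder x -178.9 y -430.5
px [370. 229.] z 0.0786 xy [ 462.1 -348.1] size [46.3 56.1] ang 80.7 n 176 | feeder x -194.6 y -548.1
handle (array([633.3,  43.2]), array([50.6, 12.9]), 6.6)
bar (array([443.1, 147.5]), array([56.9, 14.2]), 5.6)
```

Emit:
send_rows:
  moves:
    - {"ax": 0,"ay": 0,"az": 0.09,"x": 0.12,"y": 0.02,"z": 0,"hand": 0.5}
    - {"ax": 0,"ay": 0,"az": 0.18,"x": 0.24,"y": 0.03,"z": 0,"hand": 0.5}
    - {"ax": 0,"ay": 0,"az": 0.27,"x": 0.36,"y": 0.05,"z": 0,"hand": 0.5}
    - {"ax": 0,"ay": 0,"az": 0.36,"x": 0.48,"y": 0.07,"z": 0,"hand": 0.5}
    - {"ax": 0,"ay": 0,"az": 0.45,"x": 0.6,"y": 0.09,"z": 0,"hand": 0.5}
    - {"ax": 0,"ay": 0,"az": 0.54,"x": 0.72,"y": 0.1,"z": 0,"hand": 0.5}
    - {"ax": 0,"ay": 0,"az": 0.63,"x": 0.805,"y": 0.1,"z": 0,"hand": 0.5}
    - {"ax": 0,"ay": 0,"az": 0.638,"x": 0.805,"y": 0.1,"z": 0,"hand": 0.5}

```text
clock: 12.0
position: [0.6361, 0.0438, 0.2286]
eef_rot: [-0.026, 1.0, 0.0, -0.001]
ft_force: [-0.2, -0.3, 0.2]
gripper_width: 0.498
grip_force: 0.0
```

Emit:
send_rows:
  moves:
    - {"ax": 0,"ay": 0,"az": 0,"x": 0,"y": 0,"z": 0,"hand": 0.5}
    - {"ax": 0,"ay": 0,"az": 0,"x": 0,"y": 0,"z": -0.15,"hand": 0.5}
    - {"ax": 0,"ay": 0,"az": 0,"x": 0,"y": 0,"z": -0.3,"hand": 0.5}
    - {"ax": 0,"ay": 0,"az": 0,"x": 0,"y": 0,"z": -0.45,"hand": 0.5}
    - {"ax": 0,"ay": 0,"az": 0,"x": 0,"y": 0,"z": -0.5,"hand": 0.5}
    - {"ax": 0,"ay": 0,"az": 0,"x": 0,"y": 0,"z": -0.5,"hand": 0.5}

```text
clock: 12.6
position: [0.6322, 0.0438, 0.1034]
eef_rot: [-0.026, 1.0, 0.0, -0.003]
ft_force: [-1.1, 0.1, 0.2]
gripper_width: 0.501
grip_force: 0.0
```

```bash
python3 go.py .6348 .044 .105 93.4
```

```text
t 12.6 pos [0.6322 0.0438 0.1034] theta 93.0 zaxis [-0.005  0.    -1.   ] j [-0.02 -1.64] F [-1.1  0.1  0.2] w 0.501 g 0.0
units [0.0106 0.0009 0.0063] az 0.0045
```

Emit:
send_rows:
  moves:
    - {"ax": 0,"ay": 0,"az": 0,"x": 0,"y": 0,"z": 0,"hand": 0}
    - {"ax": 0,"ay": 0,"az": 0,"x": 0,"y": 0,"z": 0,"hand": 0}
    - {"ax": 0,"ay": 0,"az": 0,"x": 0,"y": 0,"z": 0,"hand": 0}
    - {"ax": 0,"ay": 0,"az": 0,"x": 0,"y": 0,"z": 0,"hand": 0}
    - {"ax": 0,"ay": 0,"az": 0,"x": 0,"y": 0,"z": 0,"hand": 0}
    - {"ax": 0,"ay": 0,"az": 0,"x": 0,"y": 0,"z": 0,"hand": 0}
  newtons: 30

```text
clock: 13.2
position: [0.636, 0.0442, 0.1091]
eef_rot: [-0.027, 1.0, 0.0, 0.003]
ft_force: [-1.6, 1.3, 5.8]
gripper_width: 0.158
grip_force: 32.2
```

Emit:
send_rows:
  moves:
    - {"ax": 0,"ay": 0,"az": 0,"x": 0.004,"y": -0.07,"z": 0,"hand": 0}
    - {"ax": 0,"ay": 0,"az": 0,"x": 0.008,"y": -0.14,"z": 0,"hand": 0}
    - {"ax": 0,"ay": 0,"az": 0,"x": 0.012,"y": -0.21,"z": 0,"hand": 0}
    - {"ax": 0,"ay": 0,"az": 0,"x": 0.017,"y": -0.28,"z": 0,"hand": 0}
    - {"ax": 0,"ay": 0,"az": 0,"x": 0.021,"y": -0.35,"z": 0,"hand": 0}
    - {"ax": 0,"ay": 0,"az": 0,"x": 0.025,"y": -0.42,"z": 0,"hand": 0}
    - {"ax": 0,"ay": 0,"az": 0,"x": 0.027,"y": -0.46,"z": 0,"hand": 0}
    - {"ax": 0,"ay": 0,"az": 0,"x": 0.027,"y": -0.46,"z": 0,"hand": 0}

```text
clock: 14.0
position: [0.6432, -0.0733, 0.1091]
eef_rot: [-0.026, 1.0, -0.001, 0.003]
ft_force: [1.4, -3.7, 5.0]
gripper_width: 0.159
grip_force: 32.0
```

```bash
python3 go.py
```

```text
t 14.0 pos [ 0.6432 -0.0733  0.1091] theta 93.03 zaxis [ 0.007 -0.002 -1.   ] j [-0.2  -1.82] F [ 1.4 -3.7  5. ] w 0.159 g 32.0
```

Emit:
send_rows:
  moves:
    - {"ax": 0,"ay": 0,"az": 0,"x": 0,"y": 0,"z": 0,"hand": 0.5}
    - {"ax": 0,"ay": 0,"az": 0,"x": 0,"y": 0,"z": 0,"hand": 0.5}
    - {"ax": 0,"ay": 0,"az": 0,"x": 0,"y": 0,"z": 0,"hand": 0.5}
    - {"ax": 0,"ay": 0,"az": 0,"x": 0,"y": 0,"z": 0.15,"hand": 0.5}
    - {"ax": 0,"ay": 0,"az": 0,"x": 0,"y": 0,"z": 0.3,"hand": 0.5}
    - {"ax": 0,"ay": 0,"az": 0,"x": 0,"y": 0,"z": 0.45,"hand": 0.5}
    - {"ax": 0,"ay": 0,"az": -0.09,"x": -0.1,"y": -0.1,"z": 0.5,"hand": 1}
    - {"ax": 0,"ay": 0,"az": -0.18,"x": -0.2,"y": -0.2,"z": 0.5,"hand": 1}

```text
clock: 14.8
position: [0.5923, -0.1213, 0.2341]
eef_rot: [0.116, 0.993, -0.001, 0.003]
ft_force: [-0.2, -1.4, 1.0]
gripper_width: 0.822
grip_force: 0.0
```

```bash
python3 go.py .5924 -.228 .12 -0.7; python3 look.py | grep -v 0.12
```

```text
t 14.8 pos [ 0.5923 -0.1213  0.2341] theta 76.7 zaxis [ 0.006 -0.002 -1.   ] j [-0.3  -1.63] F [-0.2 -1.4  1. ] w 0.822 g 0.0
units [ 0.0005 -0.4269 -0.4566] az -0.86
scene
px [283. 182.] z 0.0622 xy [434.   19.6] size [58.4 23. ] ang 5.1 n 125 | feeder x -200.9 y -179.4
px [200. 207.] z 0.0782 xy [ 473.7 -227.6] size [46.1 58.8] ang 64.9 n 276 | feeder x -175.9 y -428.5
px [157. 214.] z 0.0778 xy [ 465.3 -346.2] size [43.4 57.7] ang 77.2 n 273 | feeder x -191.3 y -546.4
px [207. 244.] z 0.0779 xy [ 593.9 -227.5] size [58.2 44.3] ang 0.3 n 302 | feeder x -55.9 y -435.5
px [163. 254.] z 0.0777 xy [ 594.3 -347.1] size [44.2 56.8] ang 86.4 n 308 | feeder x -62.5 y -554.9
handle (array([643.9, -74.9]), array([49.4, 12.1]), 3.7)
bar (array([448. , 149.7]), array([60.3, 16.1]), 8.7)
top
px [339. 196.] z 0.0787 xy [ 590.8 -235.5] size [29.9 54.5] ang 86.5 n 103 | feeder x -59.5 y -443.3
px [368. 195.] z 0.0788 xy [ 591.4 -348.3] size [42.3 54.7] ang 87.5 n 162 | feeder x -65.5 y -555.9
px [338. 227.] z 0.079 xy [ 470.6 -230.2] size [45.4 56. ] ang 66.8 n 173 | feeder x -179.1 y -430.9
px [370. 229.] z 0.079 xy [ 462.9 -348.5] size [45.8 56.4] ang 80.0 n 167 | feeder x -193.8 y -548.5
px [271. 239.] z 0.0628 xy [432.4  18.5] size [18.6 48.5] ang 89.1 n 71 | feeder x -202.6 y -180.4
bar (array([442.8, 147.1]), array([57.2, 14.7]), 7.8)
```

Emit:
send_rows:
  moves:
    - {"ax": 0,"ay": 0,"az": -0.09,"x": 0,"y": -0.1,"z": 0,"hand": 1}
    - {"ax": 0,"ay": 0,"az": -0.18,"x": 0,"y": -0.2,"z": 0,"hand": 1}
    - {"ax": 0,"ay": 0,"az": -0.27,"x": 0,"y": -0.3,"z": 0,"hand": 1}
    - {"ax": 0,"ay": 0,"az": -0.36,"x": 0,"y": -0.42,"z": 0,"hand": 1}
    - {"ax": 0,"ay": 0,"az": -0.45,"x": 0,"y": -0.42,"z": 0,"hand": 1}
    - {"ax": 0,"ay": 0,"az": -0.54,"x": 0,"y": -0.42,"z": 0,"hand": 1}
    - {"ax": 0,"ay": 0,"az": -0.63,"x": 0,"y": -0.42,"z": 0,"hand": 1}
    - {"ax": 0,"ay": 0,"az": -0.72,"x": 0,"y": -0.42,"z": 0,"hand": 1}

```text
clock: 15.7
position: [0.5915, -0.2256, 0.2295]
eef_rot: [0.63, 0.776, 0.0, -0.001]
ft_force: [0.8, -0.5, 0.1]
gripper_width: 1.003
grip_force: 0.0
```

Emit:
send_rows:
  moves:
    - {"ax": 0,"ay": 0,"az": -0.07,"x": 0,"y": 0,"z": 0,"hand": 1}
    - {"ax": 0,"ay": 0,"az": -0.12,"x": 0,"y": 0,"z": -0.1,"hand": 1}
    - {"ax": 0,"ay": 0,"az": -0.12,"x": 0,"y": 0,"z": -0.25,"hand": 1}
    - {"ax": 0,"ay": 0,"az": -0.12,"x": 0,"y": 0,"z": -0.4,"hand": 1}
    - {"ax": 0,"ay": 0,"az": -0.12,"x": 0,"y": 0,"z": -0.4,"hand": 1}
    - {"ax": 0,"ay": 0,"az": -0.12,"x": 0,"y": 0,"z": -0.4,"hand": 1}

```text
clock: 16.3
position: [0.591, -0.2256, 0.1297]
eef_rot: [0.699, 0.715, -0.0, -0.001]
ft_force: [-0.6, -0.3, -0.4]
gripper_width: 1.0
grip_force: 0.0
```

```bash
python3 go.py .5924 -.228 .043 -0.7
```

```text
t 16.3 pos [ 0.591  -0.2256  0.1297] theta 1.35 zaxis [-0.002  0.001 -1.   ] j [-0.45 -0.48] F [-0.6 -0.3 -0.4] w 1.0 g 0.0
units [ 0.0055 -0.0098 -0.3469] az -0.0228
```

Emit:
send_rows:
  moves:
    - {"ax": 0,"ay": 0,"az": -0.023,"x": 0.005,"y": -0.01,"z": -0.15,"hand": 1}
    - {"ax": 0,"ay": 0,"az": -0.023,"x": 0.005,"y": -0.01,"z": -0.3,"hand": 1}
    - {"ax": 0,"ay": 0,"az": -0.023,"x": 0.005,"y": -0.01,"z": -0.36,"hand": 1}
    - {"ax": 0,"ay": 0,"az": -0.023,"x": 0.005,"y": -0.01,"z": -0.36,"hand": 1}
    - {"ax": 0,"ay": 0,"az": -0.023,"x": 0.005,"y": -0.01,"z": -0.36,"hand": 0.3}
    - {"ax": 0,"ay": 0,"az": -0.023,"x": 0.005,"y": -0.01,"z": -0.36,"hand": 0}
    - {"ax": 0,"ay": 0,"az": -0.023,"x": 0.005,"y": -0.01,"z": -0.36,"hand": 0}
    - {"ax": 0,"ay": 0,"az": -0.023,"x": 0.005,"y": -0.01,"z": -0.36,"hand": 0}
  newtons: 40

```text
clock: 17.1
position: [0.5945, -0.2297, 0.0442]
eef_rot: [0.712, 0.702, 0.001, 0.003]
ft_force: [1.0, 0.1, 6.3]
gripper_width: 0.652
grip_force: 44.6
```

```bash
python3 - <<'E'
import numpy as np
S=np.array([.624,.2105]); u=np.array([-.060,.9982])
for k in range(4):
    print(k,(S-u*(.0255+.049*k)).round(4))
E
python3 go.py .6255 .1850 .2 3.4
```

```text
0 [0.6255 0.185 ]
1 [0.6285 0.1361]
2 [0.6314 0.0872]
3 [0.6344 0.0383]
t 17.1 pos [ 0.5945 -0.2297  0.0442] theta -0.77 zaxis [ 0.006 -0.003 -1.   ] j [-0.46 -0.44] F [1.  0.1 6.3] w 0.652 g 44.6
units [0.1241 1.6588 0.6232] az 0.0464
```

Emit:
send_rows:
  moves:
    - {"ax": 0,"ay": 0,"az": 0,"x": 0,"y": 0,"z": 0.12,"hand": 0}
    - {"ax": 0,"ay": 0,"az": 0,"x": 0,"y": 0,"z": 0.28,"hand": 0}
    - {"ax": 0,"ay": 0,"az": 0,"x": 0,"y": 0,"z": 0.44,"hand": 0}
    - {"ax": 0,"ay": 0,"az": 0.01,"x": 0.02,"y": 0.1,"z": 0.6,"hand": 0}
    - {"ax": 0,"ay": 0,"az": 0.02,"x": 0.04,"y": 0.24,"z": 0.7,"hand": 0}
    - {"ax": 0,"ay": 0,"az": 0.03,"x": 0.06,"y": 0.38,"z": 0.7,"hand": 0}
    - {"ax": 0,"ay": 0,"az": 0.04,"x": 0.08,"y": 0.54,"z": 0.7,"hand": 0}
    - {"ax": 0,"ay": 0,"az": 0.045,"x": 0.1,"y": 0.7,"z": 0.7,"hand": 0}

```text
clock: 17.9
position: [0.6175, -0.0524, 0.2164]
eef_rot: [0.687, 0.727, 0.0, 0.0]
ft_force: [1.2, -0.5, -0.4]
gripper_width: 0.646
grip_force: 43.8
```

```bash
python3 go.py .6257 .1816 .2 3.4
```

```text
t 17.9 pos [ 0.6175 -0.0524  0.2164] theta 3.26 zaxis [ 0.001 -0.    -1.   ] j [-0.18 -0.23] F [ 1.2 -0.5 -0.4] w 0.646 g 43.8
units [ 0.0329  0.9362 -0.0656] az 0.0016
```

Emit:
send_rows:
  moves:
    - {"ax": 0,"ay": 0,"az": 0.002,"x": 0.01,"y": 0.16,"z": 0,"hand": 0}
    - {"ax": 0,"ay": 0,"az": 0.002,"x": 0.015,"y": 0.32,"z": 0,"hand": 0}
    - {"ax": 0,"ay": 0,"az": 0.002,"x": 0.02,"y": 0.48,"z": 0,"hand": 0}
    - {"ax": 0,"ay": 0,"az": 0.002,"x": 0.025,"y": 0.64,"z": 0,"hand": 0}
    - {"ax": 0,"ay": 0,"az": 0.002,"x": 0.03,"y": 0.8,"z": 0,"hand": 0}
    - {"ax": 0,"ay": 0,"az": 0.002,"x": 0.033,"y": 0.936,"z": 0,"hand": 0}
    - {"ax": 0,"ay": 0,"az": 0.002,"x": 0.033,"y": 0.936,"z": -0.12,"hand": 0}
    - {"ax": 0,"ay": 0,"az": 0.002,"x": 0.033,"y": 0.936,"z": -0.3,"hand": 0}

```text
clock: 18.7
position: [0.628, 0.1825, 0.1447]
eef_rot: [0.684, 0.729, 0.004, 0.003]
ft_force: [1.6, -0.6, -1.5]
gripper_width: 0.646
grip_force: 43.9
```

```bash
python3 go.py .6257 .1816 .055 3.4
```

```text
t 18.7 pos [0.628  0.1825 0.1447] theta 3.61 zaxis [ 0.01   0.002 -1.   ] j [0.2  0.13] F [ 1.6 -0.6 -1.5] w 0.646 g 43.9
units [-0.0094 -0.0037 -0.3587] az -0.0023
```

Emit:
send_rows:
  moves:
    - {"ax": 0,"ay": 0,"az": 0,"x": 0,"y": 0,"z": 0,"hand": 0}
    - {"ax": 0,"ay": 0,"az": 0,"x": 0,"y": 0,"z": -0.1,"hand": 0}
    - {"ax": 0,"ay": 0,"az": 0,"x": 0,"y": 0,"z": -0.2,"hand": 0}
    - {"ax": 0,"ay": 0,"az": 0,"x": 0,"y": 0,"z": -0.27,"hand": 0}
    - {"ax": 0,"ay": 0,"az": 0,"x": 0,"y": 0,"z": -0.31,"hand": 0}
    - {"ax": 0,"ay": 0,"az": 0,"x": 0,"y": 0,"z": -0.335,"hand": 0}
    - {"ax": 0,"ay": 0,"az": 0,"x": 0,"y": 0,"z": -0.345,"hand": 0}
    - {"ax": 0,"ay": 0,"az": 0,"x": 0,"y": 0,"z": -0.345,"hand": 0}

```text
clock: 19.5
position: [0.6263, 0.1803, 0.0554]
eef_rot: [0.686, 0.728, 0.001, 0.0]
ft_force: [-0.1, 0.5, -1.3]
gripper_width: 0.65
grip_force: 43.8
```

```bash
python3 go.py .6257 .1816 .050 3.4
```

```text
t 19.5 pos [0.6263 0.1803 0.0554] theta 3.44 zaxis [ 0.002  0.    -1.   ] j [0.19 0.13] F [-0.1  0.5 -1.3] w 0.65 g 43.8
units [-0.0025  0.0052 -0.0216] az -0.0005
```

Emit:
send_rows:
  moves:
    - {"ax": 0,"ay": 0,"az": 0,"x": 0,"y": 0,"z": -0.005,"hand": 0}
    - {"ax": 0,"ay": 0,"az": 0,"x": 0,"y": 0,"z": -0.005,"hand": 0.9}
    - {"ax": 0,"ay": 0,"az": 0,"x": 0,"y": 0,"z": -0.005,"hand": 0.9}
    - {"ax": 0,"ay": 0,"az": 0,"x": 0,"y": 0,"z": -0.005,"hand": 0.9}
    - {"ax": 0,"ay": 0,"az": 0,"x": 0,"y": 0,"z": 0.15,"hand": 0.9}
    - {"ax": 0,"ay": 0,"az": 0,"x": 0,"y": 0,"z": 0.3,"hand": 1}
    - {"ax": 0,"ay": 0,"az": 0,"x": 0,"y": 0,"z": 0.45,"hand": 1}
    - {"ax": 0,"ay": 0,"az": -0.08,"x": -0.1,"y": -0.12,"z": 0.6,"hand": 1}

```text
clock: 20.3
position: [0.6038, 0.1545, 0.2028]
eef_rot: [0.73, 0.684, 0.001, 0.0]
ft_force: [0.6, -0.9, 0.3]
gripper_width: 1.004
grip_force: 0.0
```

Emit:
send_rows:
  moves:
    - {"ax": 0,"ay": 0,"az": -0.06,"x": -0.1,"y": -0.15,"z": 0.1,"hand": 1}
    - {"ax": 0,"ay": 0,"az": -0.12,"x": -0.2,"y": -0.3,"z": 0.1,"hand": 1}
    - {"ax": 0,"ay": 0,"az": -0.18,"x": -0.3,"y": -0.45,"z": 0.1,"hand": 1}
    - {"ax": 0,"ay": 0,"az": -0.2,"x": -0.4,"y": -0.6,"z": 0.1,"hand": 1}
    - {"ax": 0,"ay": 0,"az": -0.2,"x": -0.5,"y": -0.75,"z": 0.1,"hand": 1}
    - {"ax": 0,"ay": 0,"az": -0.2,"x": -0.53,"y": -0.9,"z": 0.1,"hand": 1}

```text
clock: 20.9
position: [0.4681, -0.0734, 0.2274]
eef_rot: [0.828, 0.561, 0.0, 0.001]
ft_force: [0.7, 0.4, 0.2]
gripper_width: 1.0
grip_force: 0.0
```

```bash
python3 look.py | grep -v 0.12;  python3 go.py .4722 -.229 .12 -22.5;
```

```text
scene
px [283. 182.] z 0.0623 xy [434.6  19.3] size [54.7 22.9] ang 2.8 n 130 | feeder x -200.4 y -179.7
px [200. 207.] z 0.0779 xy [ 473.8 -228.2] size [45.4 57.2] ang 67.4 n 278 | feeder x -175.8 y -429.1
px [157. 214.] z 0.078 xy [ 466.3 -346.1] size [43.4 58.6] ang 75.5 n 268 | feeder x -190.3 y -546.3
px [358. 221.] z 0.0883 xy [628.  182.2] size [56.1 44.4] ang 1.8 n 278 | feeder x 2.3 y -28.5
px [163. 254.] z 0.0771 xy [ 594.1 -347.3] size [44.6 58.4] ang 88.7 n 305 | feeder x -62.8 y -555.1
handle (array([643.9, -74.8]), array([51. , 12.2]), 3.6)
bar (array([446.7, 149.2]), array([63.4, 15. ]), 7.2)
top
px [256. 146.] z 0.1302 xy [777.3  64.8] size [21.7 34.5] ang 5.6 n 35 | feeder x 144.4 y -154.5
px [226. 188.] z 0.0877 xy [624.6 179.5] size [55.7 43.6] ang 3.8 n 170 | feeder x -1.2 y -31.0
px [368. 194.] z 0.0786 xy [ 591.  -348.7] size [43.  55.3] ang 86.9 n 164 | feeder x -65.9 y -556.3
px [338. 227.] z 0.0789 xy [ 470.2 -229.9] size [44.9 55.2] ang 69.0 n 168 | feeder x -179.5 y -430.6
px [370. 229.] z 0.0782 xy [ 462.7 -348.9] size [46.9 56.4] ang 78.3 n 177 | feeder x -194.0 y -548.9
handle (array([638.7, -75.9]), array([48.1, 13. ]), 3.8)
bar (array([442.7, 147.1]), array([57. , 13.6]), 6.2)
t 21.0 pos [ 0.469  -0.0761  0.2272] theta -22.1 zaxis [ 0.001 -0.002 -1.   ] j [-0.28  0.11] F [-0.3  0.5  0. ] w 0.998 g 0.0
units [ 0.0129 -0.6114 -0.4288] az -0.0044
```

Emit:
send_rows:
  moves:
    - {"ax": 0,"ay": 0,"az": 0,"x": 0.01,"y": -0.2,"z": 0,"hand": 1}
    - {"ax": 0,"ay": 0,"az": 0,"x": 0.01,"y": -0.4,"z": 0,"hand": 1}
    - {"ax": 0,"ay": 0,"az": 0,"x": 0.013,"y": -0.59,"z": 0,"hand": 1}
    - {"ax": 0,"ay": 0,"az": 0,"x": 0.013,"y": -0.61,"z": -0.12,"hand": 1}
    - {"ax": 0,"ay": 0,"az": 0,"x": 0.013,"y": -0.61,"z": -0.3,"hand": 1}
    - {"ax": 0,"ay": 0,"az": 0,"x": 0.013,"y": -0.61,"z": -0.44,"hand": 1}
    - {"ax": 0,"ay": 0,"az": 0,"x": 0.013,"y": -0.61,"z": -0.44,"hand": 1}
    - {"ax": 0,"ay": 0,"az": 0,"x": 0.013,"y": -0.61,"z": -0.44,"hand": 1}

```text
clock: 21.8
position: [0.4737, -0.2244, 0.1168]
eef_rot: [0.828, 0.561, 0.0, -0.0]
ft_force: [0.3, 1.0, 0.7]
gripper_width: 1.003
grip_force: 0.0
```

```bash
python3 go.py .4722 -.229 .041 -22.5;
```

```text
t 21.8 pos [ 0.4737 -0.2244  0.1168] theta -21.71 zaxis [-0.  0. -1.] j [-0.55 -0.17] F [0.3 1.  0.7] w 1.003 g 0.0
units [-0.006  -0.0183 -0.3034] az -0.0088
```

Emit:
send_rows:
  moves:
    - {"ax": 0,"ay": 0,"az": -0.009,"x": -0.006,"y": -0.018,"z": 0,"hand": 1}
    - {"ax": 0,"ay": 0,"az": -0.009,"x": -0.006,"y": -0.018,"z": -0.16,"hand": 1}
    - {"ax": 0,"ay": 0,"az": -0.009,"x": -0.006,"y": -0.018,"z": -0.305,"hand": 1}
    - {"ax": 0,"ay": 0,"az": -0.009,"x": -0.006,"y": -0.018,"z": -0.305,"hand": 1}
    - {"ax": 0,"ay": 0,"az": -0.009,"x": -0.006,"y": -0.018,"z": -0.305,"hand": 0.3}
    - {"ax": 0,"ay": 0,"az": -0.009,"x": -0.006,"y": -0.018,"z": -0.305,"hand": 0}
    - {"ax": 0,"ay": 0,"az": -0.009,"x": -0.006,"y": -0.018,"z": -0.305,"hand": 0}
    - {"ax": 0,"ay": 0,"az": -0.009,"x": -0.006,"y": -0.018,"z": -0.305,"hand": 0}

```text
clock: 22.6
position: [0.4741, -0.2308, 0.044]
eef_rot: [0.832, 0.555, 0.001, 0.003]
ft_force: [-1.2, -0.3, 7.1]
gripper_width: 0.65
grip_force: 44.6
```

```bash
python3 go.py .6289 .1286 .2 3.4;
```

```text
t 22.6 pos [ 0.4741 -0.2308  0.044 ] theta -22.55 zaxis [ 0.006 -0.004 -1.   ] j [-0.56 -0.17] F [-1.2 -0.3  7.1] w 0.65 g 44.6
units [0.6192 1.4378 0.6239] az 0.2884
```

Emit:
send_rows:
  moves:
    - {"ax": 0,"ay": 0,"az": 0,"x": 0,"y": 0,"z": 0.12,"hand": 0}
    - {"ax": 0,"ay": 0,"az": 0,"x": 0,"y": 0,"z": 0.28,"hand": 0}
    - {"ax": 0,"ay": 0,"az": 0,"x": 0,"y": 0,"z": 0.44,"hand": 0}
    - {"ax": 0,"ay": 0,"az": 0.06,"x": 0.05,"y": 0.1,"z": 0.6,"hand": 0}
    - {"ax": 0,"ay": 0,"az": 0.12,"x": 0.11,"y": 0.22,"z": 0.7,"hand": 0}
    - {"ax": 0,"ay": 0,"az": 0.18,"x": 0.18,"y": 0.36,"z": 0.7,"hand": 0}
    - {"ax": 0,"ay": 0,"az": 0.24,"x": 0.25,"y": 0.5,"z": 0.7,"hand": 0}
    - {"ax": 0,"ay": 0,"az": 0.288,"x": 0.32,"y": 0.64,"z": 0.7,"hand": 0}

```text
clock: 23.4
position: [0.5527, -0.0682, 0.2169]
eef_rot: [0.685, 0.729, 0.001, 0.001]
ft_force: [-0.2, -0.7, -1.6]
gripper_width: 0.644
grip_force: 43.7
```

```bash
python3 go.py .6289 .1286 .2 3.4;
```

```text
t 23.4 pos [ 0.5527 -0.0682  0.2169] theta 3.54 zaxis [ 0.003 -0.001 -1.   ] j [-0.22 -0.29] F [-0.2 -0.7 -1.6] w 0.644 g 43.7
units [ 0.3048  0.7871 -0.0677] az -0.0015
```

Emit:
send_rows:
  moves:
    - {"ax": 0,"ay": 0,"az": 0,"x": 0.06,"y": 0.16,"z": 0,"hand": 0}
    - {"ax": 0,"ay": 0,"az": 0,"x": 0.12,"y": 0.32,"z": 0,"hand": 0}
    - {"ax": 0,"ay": 0,"az": 0,"x": 0.18,"y": 0.48,"z": 0,"hand": 0}
    - {"ax": 0,"ay": 0,"az": 0,"x": 0.24,"y": 0.62,"z": 0,"hand": 0}
    - {"ax": 0,"ay": 0,"az": 0,"x": 0.29,"y": 0.74,"z": 0,"hand": 0}
    - {"ax": 0,"ay": 0,"az": 0,"x": 0.306,"y": 0.788,"z": 0,"hand": 0}
    - {"ax": 0,"ay": 0,"az": 0,"x": 0.306,"y": 0.788,"z": -0.12,"hand": 0}
    - {"ax": 0,"ay": 0,"az": 0,"x": 0.306,"y": 0.788,"z": -0.3,"hand": 0}

```text
clock: 24.2
position: [0.6313, 0.128, 0.1447]
eef_rot: [0.686, 0.728, 0.004, 0.004]
ft_force: [1.2, 0.3, -2.1]
gripper_width: 0.65
grip_force: 43.8
```

Emit:
send_rows:
  moves:
    - {"ax": 0,"ay": 0,"az": 0,"x": 0,"y": 0,"z": 0,"hand": 0}
    - {"ax": 0,"ay": 0,"az": 0,"x": 0,"y": 0,"z": -0.1,"hand": 0}
    - {"ax": 0,"ay": 0,"az": 0,"x": 0,"y": 0,"z": -0.2,"hand": 0}
    - {"ax": 0,"ay": 0,"az": 0,"x": 0,"y": 0,"z": -0.25,"hand": 0}
    - {"ax": 0,"ay": 0,"az": 0,"x": 0,"y": 0,"z": -0.25,"hand": 0}

```text
clock: 24.7
position: [0.6276, 0.1269, 0.077]
eef_rot: [0.686, 0.727, -0.001, -0.001]
ft_force: [-0.5, 0.1, -1.2]
gripper_width: 0.651
grip_force: 43.7
```

```bash
python3 go.py .6289 .1286 .0542 3.4;
```

```text
t 24.7 pos [0.6276 0.1269 0.077 ] theta 3.33 zaxis [-0.003 -0.001 -1.   ] j [0.11 0.05] F [-0.5  0.1 -1.2] w 0.651 g 43.7
units [ 0.0051  0.0066 -0.0911] az 0.0008
```

Emit:
send_rows:
  moves:
    - {"ax": 0,"ay": 0,"az": 0,"x": 0.003,"y": 0.005,"z": -0.05,"hand": 0}
    - {"ax": 0,"ay": 0,"az": 0,"x": 0.003,"y": 0.005,"z": -0.085,"hand": 0}
    - {"ax": 0,"ay": 0,"az": 0,"x": 0.003,"y": 0.005,"z": -0.092,"hand": 0}
    - {"ax": 0,"ay": 0,"az": 0,"x": 0.003,"y": 0.005,"z": -0.092,"hand": 0}
    - {"ax": 0,"ay": 0,"az": 0,"x": 0.003,"y": 0.005,"z": -0.092,"hand": 0}

```text
clock: 25.2
position: [0.6294, 0.1289, 0.0552]
eef_rot: [0.686, 0.728, 0.0, 0.0]
ft_force: [-0.2, 0.5, -1.5]
gripper_width: 0.649
grip_force: 43.6
```

```bash
python3 go.py .6289 .1286 .0542 3.4;
```

```text
t 25.2 pos [0.6294 0.1289 0.0552] theta 3.37 zaxis [ 0.001  0.    -1.   ] j [0.11 0.06] F [-0.2  0.5 -1.5] w 0.649 g 43.6
units [-0.002  -0.0011 -0.004 ] az 0.0004
```

Emit:
send_rows:
  moves:
    - {"ax": 0,"ay": 0,"az": 0,"x": 0,"y": 0,"z": 0,"hand": 0.9}
    - {"ax": 0,"ay": 0,"az": 0,"x": 0,"y": 0,"z": 0,"hand": 0.9}
    - {"ax": 0,"ay": 0,"az": 0,"x": 0,"y": 0,"z": 0,"hand": 0.9}
    - {"ax": 0,"ay": 0,"az": 0,"x": 0,"y": 0,"z": 0.15,"hand": 0.9}
    - {"ax": 0,"ay": 0,"az": 0,"x": 0,"y": 0,"z": 0.3,"hand": 1}
    - {"ax": 0,"ay": 0,"az": 0,"x": 0,"y": 0,"z": 0.45,"hand": 1}
    - {"ax": 0,"ay": 0,"az": -0.05,"x": 0,"y": -0.1,"z": 0.6,"hand": 1}
    - {"ax": 0,"ay": 0,"az": -0.08,"x": 0,"y": -0.2,"z": 0.7,"hand": 1}

```text
clock: 26.0
position: [0.6299, 0.079, 0.2339]
eef_rot: [0.731, 0.683, 0.002, 0.002]
ft_force: [-0.2, -0.3, -0.2]
gripper_width: 0.997
grip_force: 0.0
```

Emit:
send_rows:
  moves:
    - {"ax": 0,"ay": 0,"az": 0,"x": 0,"y": -0.15,"z": 0,"hand": 1}
    - {"ax": 0,"ay": 0,"az": 0,"x": -0.02,"y": -0.3,"z": 0,"hand": 1}
    - {"ax": 0,"ay": 0,"az": 0,"x": -0.04,"y": -0.47,"z": 0,"hand": 1}
    - {"ax": 0,"ay": 0,"az": 0,"x": -0.07,"y": -0.64,"z": 0,"hand": 1}
    - {"ax": 0,"ay": 0,"az": 0,"x": -0.1,"y": -0.81,"z": 0,"hand": 1}
    - {"ax": 0,"ay": 0,"az": 0,"x": -0.14,"y": -0.97,"z": 0,"hand": 1}

```text
clock: 26.6
position: [0.5937, -0.1655, 0.23]
eef_rot: [0.73, 0.683, 0.0, 0.0]
ft_force: [0.2, -0.5, 0.5]
gripper_width: 1.002
grip_force: 0.0
```

```bash
python3 look.py | grep -v 0.12;  python3 go.py .5927 -.348 .12 -3.9;
```

```text
scene
px [283. 182.] z 0.0619 xy [434.2  20.2] size [60.7 23.4] ang 2.5 n 131 | feeder x -200.7 y -178.8
px [157. 214.] z 0.078 xy [ 465.6 -346.7] size [43.7 58.1] ang 78.0 n 257 | feeder x -191.0 y -546.9
px [358. 221.] z 0.0882 xy [625.7 180.9] size [57.1 45.2] ang 3.8 n 271 | feeder x -0.0 y -29.6
px [340. 226.] z 0.0882 xy [630.6 130.8] size [56.9 46.7] ang 6.2 n 297 | feeder x 1.9 y -80.0
px [163. 254.] z 0.0772 xy [ 594.4 -346.6] size [43. 58.] ang 85.9 n 302 | feeder x -62.4 y -554.4
handle (array([644.7, -74.6]), array([48. , 12.3]), 3.3)
bar (array([447.2, 148.4]), array([63. , 15.1]), 10.0)
top
px [226. 188.] z 0.0878 xy [624.  180.3] size [56.9 44.2] ang 5.3 n 166 | feeder x -1.8 y -30.1
px [240. 187.] z 0.0888 xy [626.8 128.1] size [56.3 43.1] ang 5.4 n 150 | feeder x -2.1 y -82.4
px [368. 194.] z 0.0783 xy [ 591.2 -348.7] size [43. 55.] ang 87.9 n 169 | feeder x -65.7 y -556.3
px [370. 229.] z 0.0786 xy [ 462.7 -347.6] size [46.3 54.6] ang 80.3 n 173 | feeder x -194.0 y -547.6
px [271. 240.] z 0.0628 xy [430.8  18.5] size [18.6 51.7] ang 88.8 n 69 | feeder x -204.2 y -180.3
handle (array([638.2, -75. ]), array([48.4, 11.1]), 3.9)
bar (array([442.7, 147.1]), array([57.1, 14.1]), 6.3)
t 26.7 pos [ 0.5927 -0.1689  0.2298] theta -4.24 zaxis [-0.    -0.003 -1.   ] j [-0.37 -0.29] F [ 0.6 -0.   0.9] w 0.999 g 0.0
units [-1.000e-04 -7.163e-01 -4.393e-01] az 0.0038
```

Emit:
send_rows:
  moves:
    - {"ax": 0,"ay": 0,"az": 0.003,"x": 0,"y": -0.2,"z": 0,"hand": 1}
    - {"ax": 0,"ay": 0,"az": 0.003,"x": 0,"y": -0.4,"z": 0,"hand": 1}
    - {"ax": 0,"ay": 0,"az": 0.003,"x": 0,"y": -0.58,"z": 0,"hand": 1}
    - {"ax": 0,"ay": 0,"az": 0.003,"x": 0,"y": -0.7,"z": -0.02,"hand": 1}
    - {"ax": 0,"ay": 0,"az": 0.003,"x": 0,"y": -0.712,"z": -0.16,"hand": 1}
    - {"ax": 0,"ay": 0,"az": 0.003,"x": 0,"y": -0.712,"z": -0.32,"hand": 1}
    - {"ax": 0,"ay": 0,"az": 0.003,"x": 0,"y": -0.712,"z": -0.44,"hand": 1}
    - {"ax": 0,"ay": 0,"az": 0.003,"x": 0,"y": -0.712,"z": -0.44,"hand": 1}

```text
clock: 27.5
position: [0.5914, -0.3391, 0.1128]
eef_rot: [0.729, 0.685, -0.001, -0.006]
ft_force: [-1.1, 1.1, -0.3]
gripper_width: 1.0
grip_force: 0.0
```

```bash
python3 go.py .5927 -.348 .041 -3.9;
```

```text
t 27.5 pos [ 0.5914 -0.3391  0.1128] theta -3.54 zaxis [-0.01   0.007 -1.   ] j [-0.6  -0.54] F [-1.1  1.1 -0.3] w 1.0 g 0.0
units [ 0.0051 -0.0357 -0.2872] az -0.004
```

Emit:
send_rows:
  moves:
    - {"ax": 0,"ay": 0,"az": 0,"x": 0,"y": 0,"z": 0,"hand": 1}
    - {"ax": 0,"ay": 0,"az": 0,"x": 0,"y": 0,"z": 0,"hand": 1}
    - {"ax": 0,"ay": 0,"az": 0,"x": 0,"y": 0,"z": 0,"hand": 1}

```text
clock: 27.8
position: [0.5956, -0.3423, 0.1233]
eef_rot: [0.729, 0.685, 0.001, 0.003]
ft_force: [-0.0, 0.1, 0.3]
gripper_width: 0.997
grip_force: 0.0
```

```bash
python3 go.py .5927 -.348 .041 -3.9;
```

```text
t 27.8 pos [ 0.5956 -0.3423  0.1233] theta -3.54 zaxis [ 0.005 -0.003 -1.   ] j [-0.6  -0.54] F [-0.   0.1  0.3] w 0.997 g 0.0
units [-0.0116 -0.0227 -0.3291] az -0.004
```

Emit:
send_rows:
  moves:
    - {"ax": 0,"ay": 0,"az": -0.004,"x": -0.004,"y": -0.024,"z": -0.1,"hand": 1}
    - {"ax": 0,"ay": 0,"az": -0.004,"x": -0.004,"y": -0.024,"z": -0.22,"hand": 1}
    - {"ax": 0,"ay": 0,"az": -0.004,"x": -0.004,"y": -0.024,"z": -0.31,"hand": 1}
    - {"ax": 0,"ay": 0,"az": -0.004,"x": -0.004,"y": -0.024,"z": -0.32,"hand": 1}
    - {"ax": 0,"ay": 0,"az": -0.004,"x": -0.004,"y": -0.024,"z": -0.32,"hand": 0.3}
    - {"ax": 0,"ay": 0,"az": -0.004,"x": -0.004,"y": -0.024,"z": -0.32,"hand": 0}
    - {"ax": 0,"ay": 0,"az": -0.004,"x": -0.004,"y": -0.024,"z": -0.32,"hand": 0}
    - {"ax": 0,"ay": 0,"az": -0.004,"x": -0.004,"y": -0.024,"z": -0.32,"hand": 0}

```text
clock: 28.6
position: [0.5946, -0.3487, 0.043]
eef_rot: [0.731, 0.682, 0.001, 0.003]
ft_force: [0.4, -0.3, 5.3]
gripper_width: 0.645
grip_force: 45.4
```

```bash
python3 go.py .6321 .0757 .2 3.4;
```

```text
t 28.6 pos [ 0.5946 -0.3487  0.043 ] theta -3.92 zaxis [ 0.005 -0.003 -1.   ] j [-0.61 -0.54] F [ 0.4 -0.3  5.3] w 0.645 g 45.4
units [0.1499 1.6978 0.6281] az 0.0814
```

Emit:
send_rows:
  moves:
    - {"ax": 0,"ay": 0,"az": 0,"x": 0,"y": 0,"z": 0.12,"hand": 0}
    - {"ax": 0,"ay": 0,"az": 0,"x": 0,"y": 0,"z": 0.28,"hand": 0}
    - {"ax": 0,"ay": 0,"az": 0,"x": 0,"y": 0,"z": 0.44,"hand": 0}
    - {"ax": 0,"ay": 0,"az": 0.02,"x": 0.02,"y": 0.1,"z": 0.6,"hand": 0}
    - {"ax": 0,"ay": 0,"az": 0.04,"x": 0.04,"y": 0.24,"z": 0.7,"hand": 0}
    - {"ax": 0,"ay": 0,"az": 0.06,"x": 0.06,"y": 0.38,"z": 0.7,"hand": 0}
    - {"ax": 0,"ay": 0,"az": 0.08,"x": 0.08,"y": 0.54,"z": 0.7,"hand": 0}
    - {"ax": 0,"ay": 0,"az": 0.081,"x": 0.1,"y": 0.7,"z": 0.7,"hand": 0}

```text
clock: 29.4
position: [0.6181, -0.1714, 0.2153]
eef_rot: [0.686, 0.728, 0.0, 0.0]
ft_force: [0.6, 1.0, -2.1]
gripper_width: 0.649
grip_force: 44.7
```

```bash
python3 go.py .6321 .0757 .2 3.4;
```

```text
t 29.4 pos [ 0.6181 -0.1714  0.2153] theta 3.36 zaxis [ 0.001 -0.    -1.   ] j [-0.36 -0.42] F [ 0.6  1.  -2.1] w 0.649 g 44.7
units [ 0.056   0.9884 -0.0613] az 0.0005
```

Emit:
send_rows:
  moves:
    - {"ax": 0,"ay": 0,"az": 0,"x": 0.01,"y": 0.16,"z": 0,"hand": 0}
    - {"ax": 0,"ay": 0,"az": 0,"x": 0.02,"y": 0.33,"z": 0,"hand": 0}
    - {"ax": 0,"ay": 0,"az": 0,"x": 0.03,"y": 0.5,"z": 0,"hand": 0}
    - {"ax": 0,"ay": 0,"az": 0,"x": 0.04,"y": 0.67,"z": 0,"hand": 0}
    - {"ax": 0,"ay": 0,"az": 0,"x": 0.05,"y": 0.84,"z": 0,"hand": 0}
    - {"ax": 0,"ay": 0,"az": 0,"x": 0.056,"y": 0.95,"z": 0,"hand": 0}
    - {"ax": 0,"ay": 0,"az": 0,"x": 0.056,"y": 0.988,"z": -0.05,"hand": 0}
    - {"ax": 0,"ay": 0,"az": 0,"x": 0.056,"y": 0.988,"z": -0.2,"hand": 0}

```text
clock: 30.2
position: [0.6347, 0.0759, 0.1692]
eef_rot: [0.685, 0.728, 0.004, 0.004]
ft_force: [1.7, 0.0, -1.0]
gripper_width: 0.65
grip_force: 44.8
```

Emit:
send_rows:
  moves:
    - {"ax": 0,"ay": 0,"az": 0,"x": 0,"y": 0,"z": -0.1,"hand": 0}
    - {"ax": 0,"ay": 0,"az": 0,"x": 0,"y": 0,"z": -0.2,"hand": 0}
    - {"ax": 0,"ay": 0,"az": 0,"x": 0,"y": 0,"z": -0.3,"hand": 0}
    - {"ax": 0,"ay": 0,"az": 0,"x": 0,"y": 0,"z": -0.35,"hand": 0}
    - {"ax": 0,"ay": 0,"az": 0,"x": 0,"y": 0,"z": -0.35,"hand": 0}
    - {"ax": 0,"ay": 0,"az": 0,"x": 0,"y": 0,"z": -0.35,"hand": 0}

```text
clock: 30.8
position: [0.6325, 0.0738, 0.0778]
eef_rot: [0.686, 0.727, 0.0, 0.0]
ft_force: [0.3, 0.0, -0.1]
gripper_width: 0.649
grip_force: 44.7
```

```bash
python3 go.py .6321 .0757 .0535 3.4;
```

```text
t 30.8 pos [0.6325 0.0738 0.0778] theta 3.33 zaxis [ 0.001 -0.    -1.   ] j [ 0.03 -0.03] F [ 0.3  0.  -0.1] w 0.649 g 44.7
units [-0.0015  0.0075 -0.0973] az 0.0008
```

Emit:
send_rows:
  moves:
    - {"ax": 0,"ay": 0,"az": 0,"x": 0,"y": 0.005,"z": -0.05,"hand": 0}
    - {"ax": 0,"ay": 0,"az": 0,"x": 0,"y": 0.005,"z": -0.085,"hand": 0}
    - {"ax": 0,"ay": 0,"az": 0,"x": 0,"y": 0.005,"z": -0.094,"hand": 0}
    - {"ax": 0,"ay": 0,"az": 0,"x": 0,"y": 0.005,"z": -0.094,"hand": 0}
    - {"ax": 0,"ay": 0,"az": 0,"x": 0,"y": 0.005,"z": -0.094,"hand": 0}

```text
clock: 31.3
position: [0.6322, 0.0756, 0.0538]
eef_rot: [0.686, 0.728, 0.0, 0.0]
ft_force: [-0.1, -0.3, -0.8]
gripper_width: 0.644
grip_force: 44.7
```

```bash
python3 go.py .6321 .0757 .0535 3.4;
```

```text
t 31.3 pos [0.6322 0.0756 0.0538] theta 3.37 zaxis [ 0. -0. -1.] j [ 0.03 -0.03] F [-0.1 -0.3 -0.8] w 0.644 g 44.7
units [-0.0003  0.0005 -0.0012] az 0.0003
```

Emit:
send_rows:
  moves:
    - {"ax": 0,"ay": 0,"az": 0,"x": 0,"y": 0,"z": 0,"hand": 0.9}
    - {"ax": 0,"ay": 0,"az": 0,"x": 0,"y": 0,"z": 0,"hand": 0.9}
    - {"ax": 0,"ay": 0,"az": 0,"x": 0,"y": 0,"z": 0,"hand": 0.9}
    - {"ax": 0,"ay": 0,"az": 0,"x": 0,"y": 0,"z": 0.15,"hand": 0.9}
    - {"ax": 0,"ay": 0,"az": 0,"x": 0,"y": 0,"z": 0.3,"hand": 1}
    - {"ax": 0,"ay": 0,"az": 0,"x": 0,"y": 0,"z": 0.45,"hand": 1}
    - {"ax": 0,"ay": 0,"az": -0.06,"x": -0.1,"y": -0.1,"z": 0.6,"hand": 1}
    - {"ax": 0,"ay": 0,"az": -0.12,"x": -0.2,"y": -0.2,"z": 0.7,"hand": 1}

```text
clock: 32.1
position: [0.5826, 0.0255, 0.2318]
eef_rot: [0.752, 0.659, 0.001, 0.002]
ft_force: [0.2, -0.6, 0.7]
gripper_width: 0.998
grip_force: 0.0
```

Emit:
send_rows:
  moves:
    - {"ax": 0,"ay": 0,"az": -0.05,"x": -0.08,"y": -0.15,"z": 0,"hand": 1}
    - {"ax": 0,"ay": 0,"az": -0.05,"x": -0.16,"y": -0.3,"z": 0,"hand": 1}
    - {"ax": 0,"ay": 0,"az": -0.05,"x": -0.24,"y": -0.46,"z": 0,"hand": 1}
    - {"ax": 0,"ay": 0,"az": -0.05,"x": -0.32,"y": -0.62,"z": 0,"hand": 1}
    - {"ax": 0,"ay": 0,"az": -0.05,"x": -0.4,"y": -0.76,"z": 0,"hand": 1}
    - {"ax": 0,"ay": 0,"az": -0.05,"x": -0.47,"y": -0.9,"z": 0,"hand": 1}

```text
clock: 32.7
position: [0.4635, -0.2008, 0.2292]
eef_rot: [0.777, 0.63, 0.0, 0.001]
ft_force: [0.7, -0.8, 0.0]
gripper_width: 1.003
grip_force: 0.0
```

```bash
python3 look.py | grep -v 0.12;  python3 go.py .464 -.3473 .12 -12.3;
```

```text
scene
px [282. 182.] z 0.062 xy [433.8  20. ] size [57.6 23.4] ang 2.7 n 125 | feeder x -201.1 y -179.0
px [157. 214.] z 0.0784 xy [ 464.8 -345.8] size [43.3 58.6] ang 78.4 n 262 | feeder x -191.8 y -546.0
px [358. 221.] z 0.0879 xy [626.9 181.2] size [57.5 44.6] ang 3.1 n 283 | feeder x 1.2 y -29.4
px [331. 229.] z 0.0881 xy [632.1 104. ] size [57.5 99.8] ang 2.3 n 599 | feeder x 1.8 y -106.8
handle (array([643.1, -74.7]), array([50.2, 12.2]), 3.4)
bar (array([447.6, 148.3]), array([62.3, 15.8]), 11.8)
top
px [256. 146.] z 0.1306 xy [778.1  63.3] size [22.7 29.7] ang 0.4 n 30 | feeder x 145.2 y -156.0
px [254. 186.] z 0.0887 xy [629.8  73.5] size [40.6 54.6] ang 89.8 n 143 | feeder x -2.3 y -137.1
px [226. 188.] z 0.0888 xy [624.6 179.6] size [55.1 44.2] ang 3.6 n 150 | feeder x -1.2 y -30.9
px [240. 187.] z 0.0888 xy [627.6 128.3] size [55.  43.3] ang 4.3 n 158 | feeder x -1.3 y -82.3
px [374. 231.] z 0.079 xy [ 430.4 -318.1] size [ 38.6 152.5] ang 30.7 n 71 | feeder x -224.5 y -516.3
px [271. 239.] z 0.0629 xy [430.7  18.5] size [18.5 51.7] ang 89.1 n 67 | feeder x -204.3 y -180.3
handle (array([638.7, -76. ]), array([47.4, 13.3]), 3.8)
bar (array([443. , 147.4]), array([57.1, 14.2]), 5.8)
t 32.8 pos [ 0.4626 -0.2032  0.2291] theta -12.3 zaxis [-0.    -0.002 -1.   ] j [-0.52 -0.31] F [ 0.6  0.7 -0.3] w 1.003 g 0.0
units [ 0.0054 -0.5764 -0.4364] az 0.0
```

Last block is unmoved in the scene view; top view is partly occluded by the gripper.

Emit:
send_rows:
  moves:
    - {"ax": 0,"ay": 0,"az": 0,"x": 0.005,"y": -0.2,"z": 0,"hand": 1}
    - {"ax": 0,"ay": 0,"az": 0,"x": 0.005,"y": -0.38,"z": 0,"hand": 1}
    - {"ax": 0,"ay": 0,"az": 0,"x": 0.005,"y": -0.52,"z": 0,"hand": 1}
    - {"ax": 0,"ay": 0,"az": 0,"x": 0.005,"y": -0.575,"z": -0.05,"hand": 1}
    - {"ax": 0,"ay": 0,"az": 0,"x": 0.005,"y": -0.575,"z": -0.2,"hand": 1}
    - {"ax": 0,"ay": 0,"az": 0,"x": 0.005,"y": -0.575,"z": -0.35,"hand": 1}
    - {"ax": 0,"ay": 0,"az": 0,"x": 0.005,"y": -0.575,"z": -0.44,"hand": 1}
    - {"ax": 0,"ay": 0,"az": 0,"x": 0.005,"y": -0.575,"z": -0.44,"hand": 1}

```text
clock: 33.6
position: [0.4639, -0.3397, 0.1132]
eef_rot: [0.776, 0.63, -0.0, -0.005]
ft_force: [-0.7, 0.1, -0.3]
gripper_width: 0.997
grip_force: 0.0
```

Emit:
send_rows:
  moves:
    - {"ax": 0,"ay": 0,"az": 0,"x": 0,"y": 0,"z": 0,"hand": 1}
    - {"ax": 0,"ay": 0,"az": 0,"x": 0,"y": 0,"z": 0,"hand": 1}
    - {"ax": 0,"ay": 0,"az": 0,"x": 0,"y": 0,"z": 0,"hand": 1}

```text
clock: 33.9
position: [0.467, -0.3438, 0.1212]
eef_rot: [0.777, 0.63, 0.0, 0.002]
ft_force: [0.4, -0.6, 1.1]
gripper_width: 1.0
grip_force: 0.0
```

```bash
python3 go.py .464 -.3473 .041 -12.3;
```

```text
t 33.9 pos [ 0.467  -0.3438  0.1212] theta -11.92 zaxis [ 0.003 -0.003 -1.   ] j [-0.73 -0.52] F [ 0.4 -0.6  1.1] w 1.0 g 0.0
units [-0.012  -0.0141 -0.3208] az -0.0043
```

Emit:
send_rows:
  moves:
    - {"ax": 0,"ay": 0,"az": -0.004,"x": -0.008,"y": -0.018,"z": -0.1,"hand": 1}
    - {"ax": 0,"ay": 0,"az": -0.004,"x": -0.008,"y": -0.018,"z": -0.22,"hand": 1}
    - {"ax": 0,"ay": 0,"az": -0.004,"x": -0.008,"y": -0.018,"z": -0.31,"hand": 1}
    - {"ax": 0,"ay": 0,"az": -0.004,"x": -0.008,"y": -0.018,"z": -0.317,"hand": 1}
    - {"ax": 0,"ay": 0,"az": -0.004,"x": -0.008,"y": -0.018,"z": -0.317,"hand": 0.3}
    - {"ax": 0,"ay": 0,"az": -0.004,"x": -0.008,"y": -0.018,"z": -0.317,"hand": 0}
    - {"ax": 0,"ay": 0,"az": -0.004,"x": -0.008,"y": -0.018,"z": -0.317,"hand": 0}
    - {"ax": 0,"ay": 0,"az": -0.004,"x": -0.008,"y": -0.018,"z": -0.317,"hand": 0}

```text
clock: 34.7
position: [0.4652, -0.3489, 0.0422]
eef_rot: [0.779, 0.627, 0.0, 0.002]
ft_force: [0.9, -0.1, 5.6]
gripper_width: 0.649
grip_force: 45.1
```

```bash
python3 go.py .6353 .0228 .2 3.4;
```

```text
t 34.7 pos [ 0.4652 -0.3489  0.0422] theta -12.29 zaxis [ 0.004 -0.003 -1.   ] j [-0.74 -0.53] F [ 0.9 -0.1  5.6] w 0.649 g 45.1
units [0.6806 1.4869 0.6312] az 0.1744
```

Emit:
send_rows:
  moves:
    - {"ax": 0,"ay": 0,"az": 0,"x": 0,"y": 0,"z": 0.12,"hand": 0}
    - {"ax": 0,"ay": 0,"az": 0,"x": 0,"y": 0,"z": 0.28,"hand": 0}
    - {"ax": 0,"ay": 0,"az": 0,"x": 0,"y": 0,"z": 0.44,"hand": 0}
    - {"ax": 0,"ay": 0,"az": 0.05,"x": 0.05,"y": 0.1,"z": 0.6,"hand": 0}
    - {"ax": 0,"ay": 0,"az": 0.1,"x": 0.11,"y": 0.22,"z": 0.7,"hand": 0}
    - {"ax": 0,"ay": 0,"az": 0.15,"x": 0.18,"y": 0.36,"z": 0.7,"hand": 0}
    - {"ax": 0,"ay": 0,"az": 0.175,"x": 0.25,"y": 0.5,"z": 0.7,"hand": 0}
    - {"ax": 0,"ay": 0,"az": 0.175,"x": 0.32,"y": 0.64,"z": 0.7,"hand": 0}

```text
clock: 35.5
position: [0.5443, -0.1863, 0.215]
eef_rot: [0.685, 0.728, 0.0, 0.0]
ft_force: [0.8, -0.5, -1.1]
gripper_width: 0.646
grip_force: 44.4
```

```bash
python3 go.py .6353 .0228 .2 3.4;
```

```text
t 35.5 pos [ 0.5443 -0.1863  0.215 ] theta 3.47 zaxis [ 0.001 -0.    -1.   ] j [-0.43 -0.49] F [ 0.8 -0.5 -1.1] w 0.646 g 44.4
units [ 0.3639  0.8366 -0.0601] az -0.0007
```

Emit:
send_rows:
  moves:
    - {"ax": 0,"ay": 0,"az": 0,"x": 0.07,"y": 0.15,"z": 0,"hand": 0}
    - {"ax": 0,"ay": 0,"az": 0,"x": 0.14,"y": 0.31,"z": 0,"hand": 0}
    - {"ax": 0,"ay": 0,"az": 0,"x": 0.21,"y": 0.47,"z": 0,"hand": 0}
    - {"ax": 0,"ay": 0,"az": 0,"x": 0.28,"y": 0.63,"z": 0,"hand": 0}
    - {"ax": 0,"ay": 0,"az": 0,"x": 0.34,"y": 0.77,"z": 0,"hand": 0}
    - {"ax": 0,"ay": 0,"az": 0,"x": 0.364,"y": 0.838,"z": 0,"hand": 0}
    - {"ax": 0,"ay": 0,"az": 0,"x": 0.364,"y": 0.838,"z": -0.05,"hand": 0}
    - {"ax": 0,"ay": 0,"az": 0,"x": 0.364,"y": 0.838,"z": -0.2,"hand": 0}

```text
clock: 36.3
position: [0.6374, 0.0212, 0.1688]
eef_rot: [0.685, 0.728, 0.003, 0.004]
ft_force: [0.2, 0.1, -0.6]
gripper_width: 0.645
grip_force: 44.4
```

Emit:
send_rows:
  moves:
    - {"ax": 0,"ay": 0,"az": 0,"x": 0,"y": 0,"z": -0.1,"hand": 0}
    - {"ax": 0,"ay": 0,"az": 0,"x": 0,"y": 0,"z": -0.2,"hand": 0}
    - {"ax": 0,"ay": 0,"az": 0,"x": 0,"y": 0,"z": -0.3,"hand": 0}
    - {"ax": 0,"ay": 0,"az": 0,"x": 0,"y": 0,"z": -0.35,"hand": 0}
    - {"ax": 0,"ay": 0,"az": 0,"x": 0,"y": 0,"z": -0.35,"hand": 0}
    - {"ax": 0,"ay": 0,"az": 0,"x": 0,"y": 0,"z": -0.35,"hand": 0}

```text
clock: 36.9
position: [0.6351, 0.021, 0.0776]
eef_rot: [0.686, 0.728, 0.0, 0.0]
ft_force: [1.2, 0.0, -0.8]
gripper_width: 0.65
grip_force: 44.4
```

```bash
python3 go.py .6353 .0228 .0527 3.4;
```

```text
t 36.9 pos [0.6351 0.021  0.0776] theta 3.4 zaxis [ 0.001 -0.    -1.   ] j [-0.06 -0.12] F [ 1.2  0.  -0.8] w 0.65 g 44.4
units [ 0.0008  0.0072 -0.0998] az 0.0
```

Emit:
send_rows:
  moves:
    - {"ax": 0,"ay": 0,"az": 0,"x": 0,"y": 0.005,"z": -0.05,"hand": 0}
    - {"ax": 0,"ay": 0,"az": 0,"x": 0,"y": 0.005,"z": -0.085,"hand": 0}
    - {"ax": 0,"ay": 0,"az": 0,"x": 0,"y": 0.005,"z": -0.097,"hand": 0}
    - {"ax": 0,"ay": 0,"az": 0,"x": 0,"y": 0.005,"z": -0.097,"hand": 0}
    - {"ax": 0,"ay": 0,"az": 0,"x": 0,"y": 0.005,"z": -0.097,"hand": 0}

```text
clock: 37.4
position: [0.6349, 0.0231, 0.0527]
eef_rot: [0.685, 0.728, 0.0, 0.0]
ft_force: [-0.3, 0.5, -1.4]
gripper_width: 0.651
grip_force: 44.3
```

```bash
python3 go.py .6353 .0228 .0527 3.4;
```

```text
t 37.4 pos [0.6349 0.0231 0.0527] theta 3.46 zaxis [ 0. -0. -1.] j [-0.05 -0.11] F [-0.3  0.5 -1.4] w 0.651 g 44.3
units [ 0.0015 -0.0013  0.0001] az -0.0007
```

Emit:
send_rows:
  moves:
    - {"ax": 0,"ay": 0,"az": 0,"x": 0,"y": 0,"z": 0,"hand": 0.9}
    - {"ax": 0,"ay": 0,"az": 0,"x": 0,"y": 0,"z": 0,"hand": 0.9}
    - {"ax": 0,"ay": 0,"az": 0,"x": 0,"y": 0,"z": 0,"hand": 0.9}
    - {"ax": 0,"ay": 0,"az": 0,"x": 0,"y": 0,"z": 0.15,"hand": 0.9}
    - {"ax": 0,"ay": 0,"az": 0,"x": 0,"y": 0,"z": 0.3,"hand": 0.9}
    - {"ax": 0,"ay": 0,"az": 0,"x": 0,"y": 0,"z": 0.45,"hand": 0.5}
    - {"ax": 0,"ay": 0,"az": 0,"x": 0,"y": 0,"z": 0.6,"hand": 0.5}
    - {"ax": 0,"ay": 0,"az": 0.09,"x": -0.15,"y": 0,"z": 0.7,"hand": 0.5}

```text
clock: 38.2
position: [0.6002, 0.0227, 0.2297]
eef_rot: [0.631, 0.776, 0.001, 0.002]
ft_force: [-0.1, 0.3, 0.2]
gripper_width: 0.501
grip_force: 0.0
```

Emit:
send_rows:
  moves:
    - {"ax": 0,"ay": 0,"az": 0.09,"x": -0.2,"y": -0.1,"z": 0,"hand": 0.5}
    - {"ax": 0,"ay": 0,"az": 0.18,"x": -0.35,"y": -0.2,"z": 0,"hand": 0.5}
    - {"ax": 0,"ay": 0,"az": 0.27,"x": -0.45,"y": -0.3,"z": 0,"hand": 0.5}
    - {"ax": 0,"ay": 0,"az": 0.36,"x": -0.45,"y": -0.4,"z": 0,"hand": 0.5}
    - {"ax": 0,"ay": 0,"az": 0.45,"x": -0.45,"y": -0.4,"z": 0,"hand": 0.5}
    - {"ax": 0,"ay": 0,"az": 0.54,"x": -0.45,"y": -0.4,"z": 0,"hand": 0.5}
    - {"ax": 0,"ay": 0,"az": 0.63,"x": -0.45,"y": -0.4,"z": 0,"hand": 0.5}
    - {"ax": 0,"ay": 0,"az": 0.72,"x": -0.45,"y": -0.4,"z": 0,"hand": 0.5}

```text
clock: 39.0
position: [0.4848, -0.0771, 0.2281]
eef_rot: [0.116, 0.993, -0.0, 0.0]
ft_force: [0.4, 1.1, 0.4]
gripper_width: 0.497
grip_force: 0.0
```

```bash
python3 look.py | grep -v 0.12;  python3 go.py .6415 -.0752 .2 93.4; python3 -c "
from h import *
p,_=load('scene'); save('c2',p[140:300,100:420],2.4)"
```

```text
scene
px [283. 182.] z 0.0621 xy [434.3  19.4] size [57.5 23.5] ang 1.7 n 124 | feeder x -200.7 y -179.6
px [358. 221.] z 0.0879 xy [627.2 182.9] size [57.4 46. ] ang 0.5 n 283 | feeder x 1.6 y -27.7
px [340. 226.] z 0.0878 xy [629.9 130.6] size [56.9 47.2] ang 3.7 n 301 | feeder x 1.2 y -80.1
px [322. 231.] z 0.0879 xy [633.3  77.3] size [56.  45.9] ang 3.4 n 303 | feeder x 1.4 y -133.5
px [303. 236.] z 0.0875 xy [636.5  25. ] size [56.4 45.9] ang 4.1 n 313 | feeder x 1.5 y -185.9
handle (array([643.1, -74.6]), array([48.8, 12.1]), 2.2)
bar (array([448.4, 148.6]), array([61.3, 14.8]), 9.6)
top
px [256. 146.] z 0.13 xy [776.9  62.2] size [21.1 32.2] ang 13.5 n 34 | feeder x 143.9 y -157.1
px [254. 186.] z 0.0882 xy [629.4  73.6] size [54. 41.] ang 0.2 n 149 | feeder x -2.7 y -137.0
px [268. 185.] z 0.0893 xy [631.9  23.1] size [37.3 54.8] ang 89.6 n 139 | feeder x -3.2 y -187.5
px [226. 188.] z 0.0879 xy [624.2 179.2] size [54.2 45. ] ang 0.8 n 163 | feeder x -1.6 y -31.3
px [240. 187.] z 0.0886 xy [627.  128.1] size [54.4 43.3] ang 4.3 n 154 | feeder x -1.9 y -82.4
handle (array([649.3, -75.5]), array([29.3, 11.6]), 11.0)
bar (array([443. , 146.9]), array([57.9, 14.3]), 5.8)
t 39.1 pos [ 0.4849 -0.077   0.2281] theta 76.33 zaxis [ 0.001 -0.    -1.   ] j [-0.27 -1.61] F [ 0.  -0.6 -0.3] w 0.501 g 0.0
units [ 0.6266  0.0073 -0.1123] az 0.1897
```

View pics/c2.png

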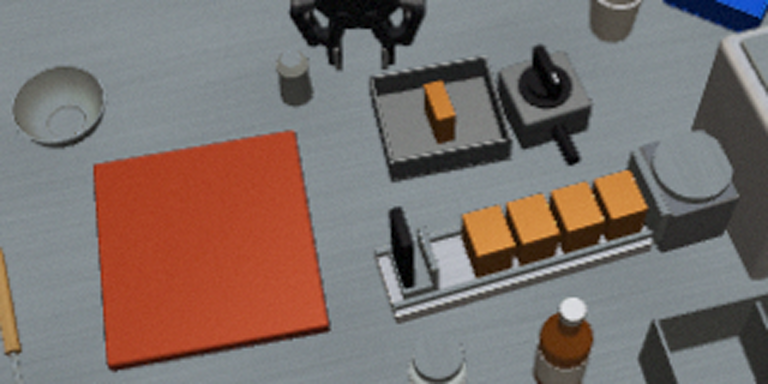

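The crop shows all four blocks standing in the trough (490,238 to 620,200), the stub in the grey tub (440,110), the isolator off (547,70) and the board empty. Next I grip the pusher.

Emit:
send_rows:
  moves:
    - {"ax": 0,"ay": 0,"az": 0.08,"x": 0.15,"y": 0.007,"z": 0,"hand": 0.5}
    - {"ax": 0,"ay": 0,"az": 0.16,"x": 0.3,"y": 0.007,"z": 0,"hand": 0.5}
    - {"ax": 0,"ay": 0,"az": 0.19,"x": 0.45,"y": 0.007,"z": 0,"hand": 0.5}
    - {"ax": 0,"ay": 0,"az": 0.19,"x": 0.57,"y": 0.007,"z": 0,"hand": 0.5}
    - {"ax": 0,"ay": 0,"az": 0.19,"x": 0.625,"y": 0.007,"z": 0,"hand": 0.5}
    - {"ax": 0,"ay": 0,"az": 0.19,"x": 0.625,"y": 0.007,"z": -0.05,"hand": 0.5}
    - {"ax": 0,"ay": 0,"az": 0.19,"x": 0.625,"y": 0.007,"z": -0.2,"hand": 0.5}
    - {"ax": 0,"ay": 0,"az": 0.19,"x": 0.625,"y": 0.007,"z": -0.2,"hand": 0.5}

```text
clock: 39.9
position: [0.637, -0.0744, 0.1705]
eef_rot: [-0.029, 1.0, 0.002, -0.007]
ft_force: [-0.6, 0.0, -1.0]
gripper_width: 0.504
grip_force: 0.0
```

Emit:
send_rows:
  moves:
    - {"ax": 0,"ay": 0,"az": 0,"x": 0,"y": 0,"z": 0,"hand": 0.5}
    - {"ax": 0,"ay": 0,"az": 0,"x": 0,"y": 0,"z": -0.15,"hand": 0.5}
    - {"ax": 0,"ay": 0,"az": 0,"x": 0,"y": 0,"z": -0.29,"hand": 0.5}
    - {"ax": 0,"ay": 0,"az": 0,"x": 0,"y": 0,"z": -0.29,"hand": 0.5}
    - {"ax": 0,"ay": 0,"az": 0,"x": 0,"y": 0,"z": -0.29,"hand": 0.5}
    - {"ax": 0,"ay": 0,"az": 0,"x": 0,"y": 0,"z": -0.29,"hand": 0.5}

```text
clock: 40.5
position: [0.643, -0.0756, 0.1092]
eef_rot: [-0.03, 1.0, -0.001, 0.003]
ft_force: [-0.2, -0.4, 0.6]
gripper_width: 0.504
grip_force: 0.0
```

```bash
python3 go.py .6415 -.0752 .106 93.4
```

```text
t 40.5 pos [ 0.643  -0.0756  0.1092] theta 93.44 zaxis [ 0.006 -0.001 -1.   ] j [-0.2  -1.84] F [-0.2 -0.4  0.6] w 0.504 g 0.0
units [-0.0058  0.0018 -0.0129] az -0.0004
```

Emit:
send_rows:
  moves:
    - {"ax": 0,"ay": 0,"az": 0,"x": 0,"y": 0,"z": 0,"hand": 0}
    - {"ax": 0,"ay": 0,"az": 0,"x": 0,"y": 0,"z": 0,"hand": 0}
    - {"ax": 0,"ay": 0,"az": 0,"x": 0,"y": 0,"z": 0,"hand": 0}
    - {"ax": 0,"ay": 0,"az": 0,"x": 0,"y": 0,"z": 0,"hand": 0}
    - {"ax": 0,"ay": 0,"az": 0,"x": 0,"y": 0,"z": 0,"hand": 0}
    - {"ax": 0,"ay": 0,"az": 0,"x": 0,"y": 0,"z": 0,"hand": 0}
  newtons: 40

```text
clock: 41.1
position: [0.6422, -0.0738, 0.1079]
eef_rot: [-0.031, 1.0, 0.001, 0.002]
ft_force: [-1.5, 4.8, 6.3]
gripper_width: 0.16
grip_force: 40.9
```

```bash
python3 go.py .6368 -.0021 .109 93.4
```

```text
t 41.1 pos [ 0.6422 -0.0738  0.1079] theta 93.5 zaxis [ 0.004  0.002 -1.   ] j [-0.2  -1.84] F [-1.5  4.8  6.3] w 0.16 g 40.9
units [-0.0217  0.2868  0.0043] az -0.0012
```

Emit:
send_rows:
  moves:
    - {"ax": 0,"ay": 0,"az": 0,"x": -0.002,"y": 0.03,"z": 0,"hand": 0}
    - {"ax": 0,"ay": 0,"az": 0,"x": -0.004,"y": 0.06,"z": 0,"hand": 0}
    - {"ax": 0,"ay": 0,"az": 0,"x": -0.005,"y": 0.09,"z": 0,"hand": 0}
    - {"ax": 0,"ay": 0,"az": 0,"x": -0.007,"y": 0.12,"z": 0,"hand": 0}
    - {"ax": 0,"ay": 0,"az": 0,"x": -0.009,"y": 0.15,"z": 0,"hand": 0}
    - {"ax": 0,"ay": 0,"az": 0,"x": -0.011,"y": 0.18,"z": 0,"hand": 0}
    - {"ax": 0,"ay": 0,"az": 0,"x": -0.012,"y": 0.2,"z": 0,"hand": 0}
    - {"ax": 0,"ay": 0,"az": 0,"x": -0.012,"y": 0.2,"z": 0,"hand": 0}

```text
clock: 41.9
position: [0.6393, -0.0257, 0.108]
eef_rot: [-0.03, 1.0, -0.001, 0.002]
ft_force: [-0.8, -0.6, 5.5]
gripper_width: 0.162
grip_force: 40.9
```

```bash
python3 go.py .6368 -.0021 .109 93.4
```

```text
t 41.9 pos [ 0.6393 -0.0257  0.108 ] theta 93.46 zaxis [ 0.004 -0.002 -1.   ] j [-0.13 -1.76] F [-0.8 -0.6  5.5] w 0.162 g 40.9
units [-0.01    0.0944  0.0041] az -0.0006
```

Emit:
send_rows:
  moves:
    - {"ax": 0,"ay": 0,"az": 0,"x": -0.001,"y": 0.01,"z": 0,"hand": 0}
    - {"ax": 0,"ay": 0,"az": 0,"x": -0.001,"y": 0.02,"z": 0,"hand": 0}
    - {"ax": 0,"ay": 0,"az": 0,"x": -0.002,"y": 0.03,"z": 0,"hand": 0}
    - {"ax": 0,"ay": 0,"az": 0,"x": -0.002,"y": 0.04,"z": 0,"hand": 0}
    - {"ax": 0,"ay": 0,"az": 0,"x": -0.003,"y": 0.05,"z": 0,"hand": 0}
    - {"ax": 0,"ay": 0,"az": 0,"x": -0.004,"y": 0.06,"z": 0,"hand": 0}

```text
clock: 42.5
position: [0.6385, -0.0127, 0.108]
eef_rot: [-0.03, 1.0, -0.002, 0.002]
ft_force: [0.2, -6.6, 5.9]
gripper_width: 0.158
grip_force: 40.6
```

Emit:
send_rows:
  moves:
    - {"ax": 0,"ay": 0,"az": 0,"x": 0,"y": 0.006,"z": 0,"hand": 0}
    - {"ax": 0,"ay": 0,"az": 0,"x": -0.001,"y": 0.012,"z": 0,"hand": 0}

```text
clock: 42.7
position: [0.6383, -0.0098, 0.108]
eef_rot: [-0.029, 1.0, -0.002, 0.002]
ft_force: [0.8, -5.8, 5.1]
gripper_width: 0.159
grip_force: 40.6
```

```bash
python3 go.py .6368 -.0021 .109 93.4
```

```text
t 42.7 pos [ 0.6383 -0.0098  0.108 ] theta 93.38 zaxis [ 0.005 -0.004 -1.   ] j [-0.1  -1.73] F [ 0.8 -5.8  5.1] w 0.159 g 40.6
units [-0.006   0.0307  0.0041] az 0.0002
```

Emit:
send_rows:
  moves:
    - {"ax": 0,"ay": 0,"az": 0,"x": 0,"y": 0.004,"z": 0,"hand": 0}
    - {"ax": 0,"ay": 0,"az": 0,"x": 0,"y": 0.008,"z": 0,"hand": 0}
    - {"ax": 0,"ay": 0,"az": 0,"x": -0.001,"y": 0.012,"z": 0,"hand": 0}
    - {"ax": 0,"ay": 0,"az": 0,"x": -0.001,"y": 0.016,"z": 0,"hand": 0}

```text
clock: 43.1
position: [0.6381, -0.0061, 0.108]
eef_rot: [-0.029, 1.0, -0.002, 0.002]
ft_force: [0.8, -6.8, 5.3]
gripper_width: 0.158
grip_force: 40.6
```

Emit:
send_rows:
  moves:
    - {"ax": 0,"ay": 0,"az": 0,"x": 0,"y": 0.004,"z": 0,"hand": 0}
    - {"ax": 0,"ay": 0,"az": 0,"x": 0,"y": 0.006,"z": 0,"hand": 0}

```text
clock: 43.3
position: [0.638, -0.0047, 0.108]
eef_rot: [-0.029, 1.0, -0.003, 0.002]
ft_force: [-0.5, -7.6, 5.0]
gripper_width: 0.159
grip_force: 40.6
```

```bash
python3 go.py .6368 -.0021 .109 93.4
```

```text
t 43.3 pos [ 0.638  -0.0047  0.108 ] theta 93.37 zaxis [ 0.005 -0.005 -1.   ] j [-0.09 -1.72] F [-0.5 -7.6  5. ] w 0.159 g 40.6
units [-0.0049  0.0106  0.0041] az 0.0004
```

Emit:
send_rows:
  moves:
    - {"ax": 0,"ay": 0,"az": 0,"x": 0,"y": 0.002,"z": 0,"hand": 0}
    - {"ax": 0,"ay": 0,"az": 0,"x": 0,"y": 0.004,"z": 0,"hand": 0}
    - {"ax": 0,"ay": 0,"az": 0,"x": 0,"y": 0.006,"z": 0,"hand": 0}

```text
clock: 43.6
position: [0.6379, -0.0033, 0.108]
eef_rot: [-0.029, 1.0, -0.003, 0.002]
ft_force: [-1.6, -7.7, 5.9]
gripper_width: 0.161
grip_force: 40.7
```

Emit:
send_rows:
  moves:
    - {"ax": 0,"ay": 0,"az": 0,"x": 0,"y": 0.003,"z": 0,"hand": 0}
    - {"ax": 0,"ay": 0,"az": 0,"x": 0,"y": 0.004,"z": 0,"hand": 0}

```text
clock: 43.8
position: [0.6379, -0.0023, 0.108]
eef_rot: [-0.029, 1.0, -0.003, 0.002]
ft_force: [-1.0, -6.2, 5.3]
gripper_width: 0.159
grip_force: 40.7
```

Emit:
send_rows:
  moves:
    - {"ax": 0,"ay": 0,"az": 0,"x": 0,"y": 0.003,"z": 0,"hand": 0}
    - {"ax": 0,"ay": 0,"az": 0,"x": 0,"y": 0.004,"z": 0,"hand": 0}

```text
clock: 44.0
position: [0.6378, -0.0013, 0.108]
eef_rot: [-0.029, 1.0, -0.003, 0.002]
ft_force: [-0.5, -7.3, 6.1]
gripper_width: 0.159
grip_force: 40.7
```

Emit:
send_rows:
  moves:
    - {"ax": 0,"ay": 0,"az": 0,"x": 0,"y": 0.003,"z": 0,"hand": 0}
    - {"ax": 0,"ay": 0,"az": 0,"x": 0,"y": 0.004,"z": 0,"hand": 0}

```text
clock: 44.2
position: [0.6378, -0.0003, 0.108]
eef_rot: [-0.029, 1.0, -0.003, 0.002]
ft_force: [-1.7, -7.6, 6.5]
gripper_width: 0.162
grip_force: 40.8
```

Emit:
send_rows:
  moves:
    - {"ax": 0,"ay": 0,"az": 0,"x": 0,"y": 0.003,"z": 0,"hand": 0}
    - {"ax": 0,"ay": 0,"az": 0,"x": 0,"y": 0.004,"z": 0,"hand": 0}

```text
clock: 44.4
position: [0.6377, 0.0007, 0.108]
eef_rot: [-0.029, 1.0, -0.003, 0.002]
ft_force: [-1.7, -7.0, 7.1]
gripper_width: 0.16
grip_force: 40.8
```

Emit:
send_rows:
  moves:
    - {"ax": 0,"ay": 0,"az": 0,"x": 0,"y": 0.003,"z": 0,"hand": 0}
    - {"ax": 0,"ay": 0,"az": 0,"x": 0,"y": 0.004,"z": 0,"hand": 0}

```text
clock: 44.6
position: [0.6377, 0.001, 0.108]
eef_rot: [-0.029, 1.0, -0.003, 0.002]
ft_force: [-1.4, -8.5, 5.7]
gripper_width: 0.165
grip_force: 40.7
```

Emit:
send_rows:
  moves:
    - {"ax": 0,"ay": 0,"az": 0,"x": 0,"y": 0.003,"z": 0,"hand": 0}
    - {"ax": 0,"ay": 0,"az": 0,"x": 0,"y": 0.004,"z": 0,"hand": 0}

```text
clock: 44.8
position: [0.6376, 0.001, 0.108]
eef_rot: [-0.029, 1.0, -0.004, 0.002]
ft_force: [-1.8, -12.2, 5.2]
gripper_width: 0.161
grip_force: 41.0
```

```bash
python3 go.py; python3 look.py | grep -v 0.12; python3 -c "
from h import *
p,_=load('scene'); save('c3',p[180:270,250:420],4)"
```

```text
t 44.8 pos [0.6376 0.001  0.108 ] theta 93.31 zaxis [ 0.004 -0.008 -1.   ] j [-0.08 -1.71] F [ -1.8 -12.2   5.2] w 0.161 g 41.0
scene
px [338. 227.] z 0.0885 xy [631.5 115.9] size [ 59.3 194.7] ang 4.1 n 1169 | feeder x 1.9 y -94.9
handle (array([6.458e+02, 6.000e-01]), array([37.5, 39.3]), 50.4)
bar (array([470.3, 152. ]), array([17. , 17.2]), 32.8)
top
px [232. 188.] z 0.0882 xy [626.3 154.8] size [ 57.1 108.4] ang 0.5 n 393 | feeder x -1.0 y -55.7
px [260. 187.] z 0.1904 xy [575.8  48.9] size [90.7 10.1] ang 4.5 n 14 | feeder x -57.7 y -158.5
handle (array([616.8,   0.8]), array([14. , 24.8]), 7.8)
bar (array([443. , 147.1]), array([58.4, 14. ]), 6.1)
```

View pics/c3.png

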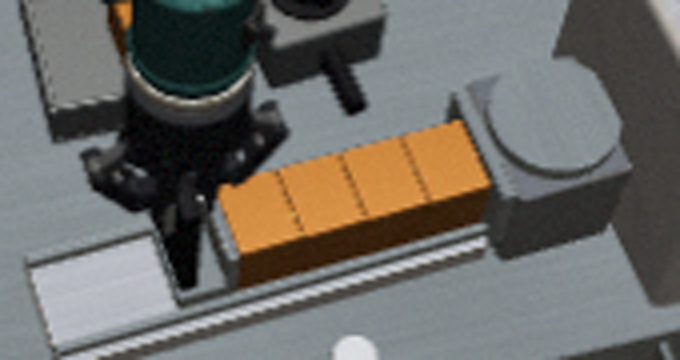

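The crop shows the row closed up between the pusher (225,240) and the stop (480,150). The force is rising and the handle has stopped, so I press a little more.

Emit:
send_rows:
  moves:
    - {"ax": 0,"ay": 0,"az": 0,"x": 0,"y": 0.003,"z": 0,"hand": 0}
    - {"ax": 0,"ay": 0,"az": 0,"x": 0,"y": 0.006,"z": 0,"hand": 0}
    - {"ax": 0,"ay": 0,"az": 0,"x": 0,"y": 0.006,"z": 0,"hand": 0}

```text
clock: 45.2
position: [0.6377, 0.001, 0.108]
eef_rot: [-0.028, 1.0, -0.005, 0.002]
ft_force: [-1.5, -14.8, 5.4]
gripper_width: 0.163
grip_force: 42.3
```

Emit:
send_rows:
  moves:
    - {"ax": 0,"ay": 0,"az": 0,"x": 0,"y": 0.003,"z": 0,"hand": 0}
    - {"ax": 0,"ay": 0,"az": 0,"x": 0,"y": 0.007,"z": 0,"hand": 0}
    - {"ax": 0,"ay": 0,"az": 0,"x": 0,"y": 0.007,"z": 0,"hand": 0}

```text
clock: 45.5
position: [0.6377, 0.001, 0.108]
eef_rot: [-0.028, 1.0, -0.006, 0.002]
ft_force: [-2.4, -17.8, 6.5]
gripper_width: 0.163
grip_force: 45.0
```

Emit:
send_rows:
  moves:
    - {"ax": 0,"ay": 0,"az": 0,"x": 0,"y": 0.004,"z": 0,"hand": 0}
    - {"ax": 0,"ay": 0,"az": 0,"x": 0,"y": 0.008,"z": 0,"hand": 0}
    - {"ax": 0,"ay": 0,"az": 0,"x": 0,"y": 0.008,"z": 0,"hand": 0}
    - {"ax": 0,"ay": 0,"az": 0,"x": 0,"y": 0.008,"z": 0,"hand": 0}

```text
clock: 45.9
position: [0.6377, 0.001, 0.108]
eef_rot: [-0.027, 1.0, -0.008, 0.001]
ft_force: [-1.3, -23.5, 6.0]
gripper_width: 0.159
grip_force: 48.5
```

Emit:
send_rows:
  moves:
    - {"ax": 0,"ay": 0,"az": 0,"x": 0,"y": 0,"z": 0,"hand": 0.4}
    - {"ax": 0,"ay": 0,"az": 0,"x": 0,"y": 0,"z": 0,"hand": 0.4}
    - {"ax": 0,"ay": 0,"az": 0,"x": 0,"y": 0,"z": 0,"hand": 0.4}
    - {"ax": 0,"ay": 0,"az": 0,"x": 0,"y": 0,"z": 0,"hand": 0.4}

```text
clock: 46.3
position: [0.6366, 0.0111, 0.1052]
eef_rot: [-0.03, 1.0, -0.0, -0.0]
ft_force: [0.1, -2.9, 1.7]
gripper_width: 0.399
grip_force: 1.0
```

```bash
python3 go.py
```

```text
t 46.3 pos [0.6366 0.0111 0.1052] theta 93.49 zaxis [-0.    -0.001 -1.   ] j [-0.07 -1.7 ] F [ 0.1 -2.9  1.7] w 0.399 g 1.0
```

Emit:
send_rows:
  moves:
    - {"ax": 0,"ay": 0,"az": 0,"x": 0,"y": -0.02,"z": 0,"hand": 0.5}
    - {"ax": 0,"ay": 0,"az": 0,"x": 0,"y": -0.04,"z": 0,"hand": 0.5}
    - {"ax": 0,"ay": 0,"az": 0,"x": 0,"y": -0.04,"z": 0,"hand": 0.5}
    - {"ax": 0,"ay": 0,"az": 0,"x": 0,"y": -0.04,"z": 0.1,"hand": 0.5}
    - {"ax": 0,"ay": 0,"az": 0,"x": 0,"y": -0.04,"z": 0.25,"hand": 0.5}
    - {"ax": 0,"ay": 0,"az": 0,"x": 0,"y": -0.04,"z": 0.4,"hand": 0.5}
    - {"ax": 0,"ay": 0,"az": 0,"x": -0.1,"y": -0.04,"z": 0.5,"hand": 0.5}
    - {"ax": 0,"ay": 0,"az": 0,"x": -0.3,"y": -0.04,"z": 0.5,"hand": 0.5}

```text
clock: 47.1
position: [0.5648, 0.0008, 0.2349]
eef_rot: [-0.03, 1.0, -0.0, 0.005]
ft_force: [0.5, 0.7, 0.2]
gripper_width: 0.5
grip_force: 0.0
```

Emit:
send_rows:
  moves:
    - {"ax": 0,"ay": 0,"az": 0,"x": -0.2,"y": -0.2,"z": 0,"hand": 1}
    - {"ax": 0,"ay": 0,"az": 0,"x": -0.4,"y": -0.4,"z": 0,"hand": 1}
    - {"ax": 0,"ay": 0,"az": 0,"x": -0.6,"y": -0.4,"z": 0,"hand": 1}
    - {"ax": 0,"ay": 0,"az": 0,"x": -0.75,"y": -0.4,"z": 0,"hand": 1}
    - {"ax": 0,"ay": 0,"az": 0,"x": -0.75,"y": -0.4,"z": 0,"hand": 1}
    - {"ax": 0,"ay": 0,"az": 0,"x": -0.75,"y": -0.4,"z": 0,"hand": 1}

```text
clock: 47.7
position: [0.3722, -0.0992, 0.2308]
eef_rot: [-0.029, 1.0, -0.0, 0.001]
ft_force: [0.1, -0.3, 0.3]
gripper_width: 1.0
grip_force: 0.0
```

```bash
python3 look.py | grep -v 0.12; python3 go.py .4455 .149 .2 96.4; python3 -c "
from h import *
p,_=load('scene'); save('c4',p[140:270,250:420],4)"
```

```text
scene
px [282. 182.] z 0.0618 xy [433.6  19.7] size [58.7 23.4] ang 4.4 n 128 | feeder x -201.3 y -179.2
px [338. 227.] z 0.0883 xy [630.5 123. ] size [ 58.6 182.1] ang 3.5 n 1188 | feeder x 1.3 y -87.7
handle (array([ 6.381e+02, -1.000e-01]), array([50.3, 13.6]), 4.2)
bar (array([447.7, 149. ]), array([62.3, 14.8]), 8.8)
top
px [256. 146.] z 0.1306 xy [780.8  63.2] size [22.1 35.7] ang 3.7 n 31 | feeder x 147.8 y -156.3
px [241. 187.] z 0.0884 xy [627.4 121.3] size [ 56.2 175.8] ang 3.1 n 612 | feeder x -1.9 y -89.2
px [271. 239.] z 0.0625 xy [431.   18.6] size [18.5 51.5] ang 89.0 n 71 | feeder x -204.0 y -180.2
handle (array([636. ,  -1.9]), array([10.7, 50.4]), 89.1)
bar (array([442.1, 147.5]), array([58.8, 14.5]), 5.9)
t 47.8 pos [ 0.3745 -0.099   0.2306] theta 93.42 zaxis [ 0.002 -0.    -1.   ] j [-0.41 -2.04] F [ 0.4  0.2 -0.2] w 1.005 g 0.0
units [ 0.2841  0.9918 -0.1226] az 0.0331
```

View pics/c4.png

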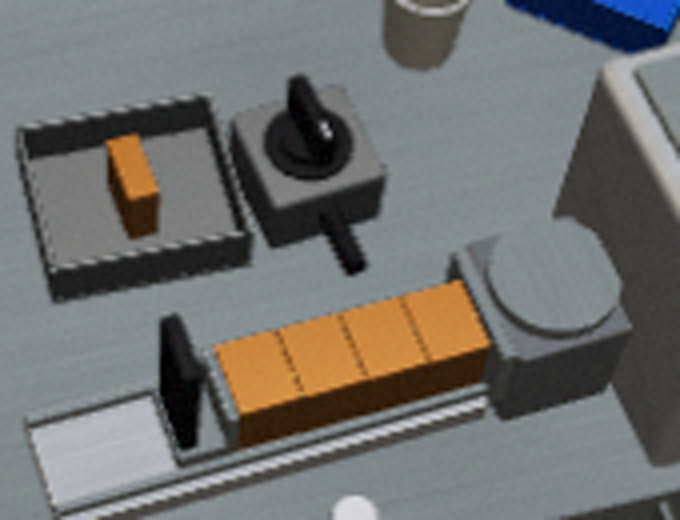

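The crop shows the row tight, with the handle still pressed home (185,385). Now back to the isolator.

Emit:
send_rows:
  moves:
    - {"ax": 0,"ay": 0,"az": 0.01,"x": 0.05,"y": 0.17,"z": 0,"hand": 1}
    - {"ax": 0,"ay": 0,"az": 0.02,"x": 0.1,"y": 0.34,"z": 0,"hand": 1}
    - {"ax": 0,"ay": 0,"az": 0.033,"x": 0.15,"y": 0.51,"z": 0,"hand": 1}
    - {"ax": 0,"ay": 0,"az": 0.033,"x": 0.2,"y": 0.68,"z": 0,"hand": 1}
    - {"ax": 0,"ay": 0,"az": 0.033,"x": 0.25,"y": 0.85,"z": 0,"hand": 1}
    - {"ax": 0,"ay": 0,"az": 0.033,"x": 0.284,"y": 0.97,"z": 0,"hand": 1}
    - {"ax": 0,"ay": 0,"az": 0.033,"x": 0.284,"y": 0.99,"z": -0.15,"hand": 1}
    - {"ax": 0,"ay": 0,"az": 0.033,"x": 0.284,"y": 0.99,"z": -0.3,"hand": 1}

```text
clock: 48.6
position: [0.4471, 0.1516, 0.155]
eef_rot: [-0.058, 0.998, 0.001, 0.002]
ft_force: [-0.1, -0.4, 0.1]
gripper_width: 1.0
grip_force: 0.0
```

Emit:
send_rows:
  moves:
    - {"ax": 0,"ay": 0,"az": 0,"x": 0,"y": 0,"z": -0.05,"hand": 1}
    - {"ax": 0,"ay": 0,"az": 0,"x": 0,"y": 0,"z": -0.12,"hand": 1}
    - {"ax": 0,"ay": 0,"az": 0,"x": 0,"y": 0,"z": -0.12,"hand": 1}
    - {"ax": 0,"ay": 0,"az": 0,"x": 0,"y": 0,"z": -0.12,"hand": 1}

```text
clock: 49.0
position: [0.4458, 0.1489, 0.1259]
eef_rot: [-0.056, 0.998, 0.0, 0.0]
ft_force: [-0.4, 0.5, 1.5]
gripper_width: 1.002
grip_force: 0.0
```

```bash
python3 go.py .4455 .149 .071 96.4
```

```text
t 49.0 pos [0.4458 0.1489 0.1259] theta 96.43 zaxis [ 0.  0. -1.] j [ 0.2  -1.48] F [-0.4  0.5  1.5] w 1.002 g 0.0
units [-0.0014  0.0006 -0.2198] az -0.0003
```

Emit:
send_rows:
  moves:
    - {"ax": 0,"ay": 0,"az": 0,"x": 0,"y": 0,"z": -0.1,"hand": 1}
    - {"ax": 0,"ay": 0,"az": 0,"x": 0,"y": 0,"z": -0.2,"hand": 1}
    - {"ax": 0,"ay": 0,"az": 0,"x": 0,"y": 0,"z": -0.22,"hand": 1}
    - {"ax": 0,"ay": 0,"az": 0,"x": 0,"y": 0,"z": -0.22,"hand": 0}
    - {"ax": 0,"ay": 0,"az": 0,"x": 0,"y": 0,"z": -0.22,"hand": 0}
    - {"ax": 0,"ay": 0,"az": 0,"x": 0,"y": 0,"z": -0.22,"hand": 0}
    - {"ax": 0,"ay": 0,"az": 0,"x": 0,"y": 0,"z": -0.22,"hand": 0}
    - {"ax": 0,"ay": 0,"az": 0,"x": 0,"y": 0,"z": -0.22,"hand": 0}
  newtons: 40

```text
clock: 49.8
position: [0.4455, 0.1504, 0.0714]
eef_rot: [-0.056, 0.998, 0.002, 0.001]
ft_force: [0.0, 0.8, 4.7]
gripper_width: 0.156
grip_force: 44.4
```

Emit:
send_rows:
  moves:
    - {"ax": 0,"ay": 0,"az": 0,"x": 0,"y": 0,"z": 0,"hand": 0}
    - {"ax": 0,"ay": 0,"az": 0,"x": 0,"y": 0,"z": 0,"hand": 0}

```text
clock: 50.0
position: [0.4455, 0.1504, 0.0714]
eef_rot: [-0.056, 0.998, 0.002, 0.001]
ft_force: [-1.5, 5.8, 2.6]
gripper_width: 0.156
grip_force: 44.0
```

```bash
python3 go.py .4455 .149 .071 6.4
```

```text
t 50.0 pos [0.4455 0.1504 0.0714] theta 96.41 zaxis [ 0.002  0.004 -1.   ] j [ 0.2  -1.48] F [-1.5  5.8  2.6] w 0.156 g 44.0
units [-0.0001 -0.0055 -0.0017] az 0.9999
```

Emit:
send_rows:
  moves:
    - {"ax": 0,"ay": 0,"az": -0.09,"x": 0,"y": 0,"z": 0,"hand": 0}
    - {"ax": 0,"ay": 0,"az": -0.18,"x": 0,"y": 0,"z": 0,"hand": 0}
    - {"ax": 0,"ay": 0,"az": -0.27,"x": 0,"y": 0,"z": 0,"hand": 0}
    - {"ax": 0,"ay": 0,"az": -0.36,"x": 0,"y": 0,"z": 0,"hand": 0}
    - {"ax": 0,"ay": 0,"az": -0.45,"x": 0,"y": 0,"z": 0,"hand": 0}
    - {"ax": 0,"ay": 0,"az": -0.54,"x": 0,"y": 0,"z": 0,"hand": 0}
    - {"ax": 0,"ay": 0,"az": -0.63,"x": 0,"y": 0,"z": 0,"hand": 0}
    - {"ax": 0,"ay": 0,"az": -0.7,"x": 0,"y": 0,"z": 0,"hand": 0}

```text
clock: 50.8
position: [0.4453, 0.15, 0.0714]
eef_rot: [0.476, 0.879, 0.002, -0.0]
ft_force: [-1.2, 3.7, 3.1]
gripper_width: 0.156
grip_force: 44.1
```

Emit:
send_rows:
  moves:
    - {"ax": 0,"ay": 0,"az": -0.09,"x": 0,"y": 0,"z": 0,"hand": 0}
    - {"ax": 0,"ay": 0,"az": -0.18,"x": 0,"y": 0,"z": 0,"hand": 0}
    - {"ax": 0,"ay": 0,"az": -0.27,"x": 0,"y": 0,"z": 0,"hand": 0}
    - {"ax": 0,"ay": 0,"az": -0.3,"x": 0,"y": 0,"z": 0,"hand": 0}
    - {"ax": 0,"ay": 0,"az": -0.3,"x": 0,"y": 0,"z": 0,"hand": 0}
    - {"ax": 0,"ay": 0,"az": -0.3,"x": 0,"y": 0,"z": 0,"hand": 0}
    - {"ax": 0,"ay": 0,"az": -0.3,"x": 0,"y": 0,"z": 0,"hand": 0}

```text
clock: 51.5
position: [0.4452, 0.15, 0.0714]
eef_rot: [0.666, 0.746, 0.001, -0.001]
ft_force: [-3.4, 4.7, 5.8]
gripper_width: 0.157
grip_force: 44.3
```

```bash
python3 go.py .4455 .149 .071 6.4
```

```text
t 51.5 pos [0.4452 0.15   0.0714] theta 6.5 zaxis [ 0.001  0.003 -1.   ] j [0.2  0.09] F [-3.4  4.7  5.8] w 0.157 g 44.3
units [ 0.0014 -0.004  -0.0017] az -0.0011
```

Release, lift straight up and move aside.

Emit:
send_rows:
  moves:
    - {"ax": 0,"ay": 0,"az": 0,"x": 0,"y": 0,"z": 0,"hand": 1}
    - {"ax": 0,"ay": 0,"az": 0,"x": 0,"y": 0,"z": 0,"hand": 1}
    - {"ax": 0,"ay": 0,"az": 0,"x": 0,"y": 0,"z": 0,"hand": 1}
    - {"ax": 0,"ay": 0,"az": 0,"x": 0,"y": 0,"z": 0,"hand": 1}
    - {"ax": 0,"ay": 0,"az": 0,"x": 0,"y": 0,"z": 0.15,"hand": 1}
    - {"ax": 0,"ay": 0,"az": 0,"x": 0,"y": 0,"z": 0.3,"hand": 1}
    - {"ax": 0,"ay": 0,"az": 0,"x": 0,"y": 0,"z": 0.5,"hand": 1}
    - {"ax": 0,"ay": 0,"az": 0,"x": 0,"y": 0,"z": 0.64,"hand": 1}

```text
clock: 52.3
position: [0.4457, 0.1485, 0.2334]
eef_rot: [0.666, 0.746, 0.001, 0.001]
ft_force: [1.2, -0.6, -0.3]
gripper_width: 1.0
grip_force: 0.0
```

Emit:
send_rows:
  moves:
    - {"ax": 0,"ay": 0,"az": 0,"x": -0.1,"y": 0,"z": 0,"hand": 1}
    - {"ax": 0,"ay": 0,"az": 0,"x": -0.25,"y": 0,"z": 0,"hand": 1}
    - {"ax": 0,"ay": 0,"az": 0,"x": -0.4,"y": 0,"z": 0,"hand": 1}
    - {"ax": 0,"ay": 0,"az": 0,"x": -0.4,"y": 0,"z": 0,"hand": 1}
    - {"ax": 0,"ay": 0,"az": 0,"x": -0.4,"y": 0,"z": 0,"hand": 1}
    - {"ax": 0,"ay": 0,"az": 0,"x": -0.4,"y": 0,"z": 0,"hand": 1}

```text
clock: 52.9
position: [0.3458, 0.1485, 0.2303]
eef_rot: [0.666, 0.746, 0.0, 0.0]
ft_force: [0.3, -0.4, 0.6]
gripper_width: 0.999
grip_force: 0.0
```

```bash
python3 look.py | grep -v 0.12; python3 go.py; python3 -c "
from h import *
p,_=load('scene'); save('c5',p,1.4)"
```

```text
scene
px [283. 181.] z 0.0622 xy [435.2  19.7] size [58.5 23.3] ang 2.4 n 129 | feeder x -199.7 y -179.3
px [338. 227.] z 0.0884 xy [630.7 123.1] size [ 58.2 180.4] ang 3.3 n 1183 | feeder x 1.5 y -87.6
handle (array([ 6.38e+02, -2.00e-01]), array([51.3, 13.7]), 6.1)
bar (array([446.7, 149.4]), array([17.3, 60.9]), 7.9)
top
px [241. 187.] z 0.0886 xy [627.4 121.4] size [ 56.1 176.1] ang 2.9 n 614 | feeder x -1.9 y -89.1
px [271. 239.] z 0.0625 xy [430.7  18.6] size [18.6 52. ] ang 88.9 n 69 | feeder x -204.3 y -180.2
handle (array([635.7,  -1.9]), array([10.7, 50.8]), 89.0)
bar (array([445.4, 133.7]), array([14.7, 34. ]), 6.7)
t 53.0 pos [0.3459 0.1485 0.23  ] theta 6.39 zaxis [-0. -0. -1.] j [0.25 0.14] F [ 0.1 -0.4  0.2] w 1.0 g 0.0
```

View pics/c5.png

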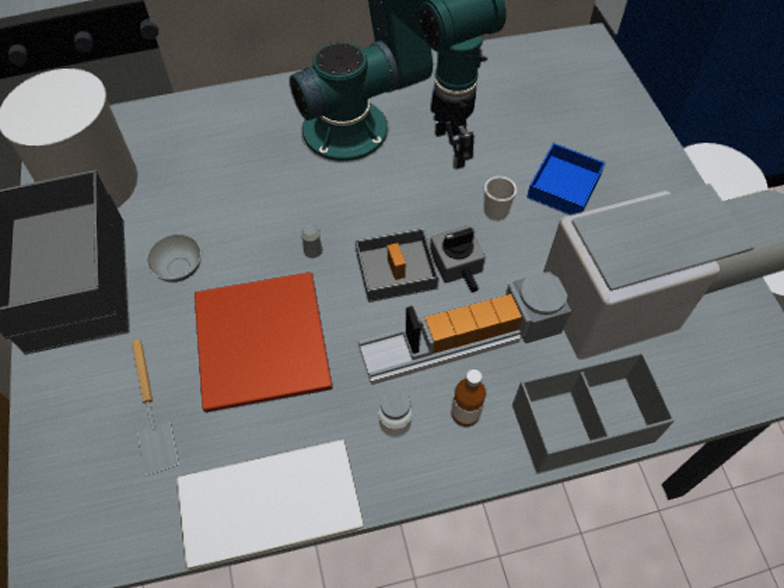

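The final view shows the isolator on (459,240), the four blocks tight against the stop (473,322), the stub in the tub (397,260) and the bystanders where they were. Handing in.

```bash
python3 -c "
from h import *
print(env.job_done())"
```

```text
the job is handed in; nothing more can be done
None
```

The job is handed in, with no verdict returned: isolator off first, stub in the grey tub, all four blocks upright and pressed snugly against the stop (about 23 N peak at the handle, friction included), then isolator back on, at about 53 s of the 210 s.

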